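# Load the vibratory polisher with a tip tray, set its guard and jog it

### The arm

A 6-joint arm with a two-finger parallel gripper is mounted at the origin on the work surface. World frame = base frame: x ahead of the robot, y to its left, z up, the work surface at z = 0. Lengths are in mm, angles in rad, forces in N, time in s.
With the tool pointing down it reaches from about 350 to 875 mm from the base axis. Payload 4.2 kg.
Tool frame: the origin (TCP) lies at the very end of the fingers, on their centre line; the grasp point (between the pads) lies arm.grip_depth behind it (arm.grip_depth is the distance from the TCP to the grasp point, in mm); z points along the fingers, y is the direction in which the jaws open and shut (so a half turn about z gives the same grasp; the last joint's range is limited). The gripper opens to 85 mm and grips with 20 to 120 N. Pads are 22 mm wide; open, the fingers measure 114 mm over their backs; the gripper's body (76 mm by 85 mm) begins 54 mm behind the grasp point. The pads swing forward as they close: fully open they stand 13 mm farther back than shut.
Start: joints at [1.528, 0.385, 0.008, 0, -1.194, -0.259], TCP at [185.742, 596.74, 231.312] pointing down, gripper open.
Joint ranges: [-3.14, 3.14], [-1.21, 2.06], [-1.07, 1.41], [-3.16, 2.05], [-2.99, -0.16], [-3.1, 3.1]. Speed limits (rad/s): [2.79, 2.79, 3.14, 3.14, 3.14, 3.14].

### API

Orientations are given as a unit quaternion [x, y, z, w].
In Python, from bench import arm, optics, workorder gives the robot as it stands. The module is installed in compiled form; this text tells all that it offers.
- The arm moves only by the tool play_rows, never from a script. Its arguments are lists of equal length, an entry for each row: "travel": the shift along the tool's x, y, z in m, a list of three; "rotation": the turn, a rotation vector about the tool's x, y, z in rad, a list of three; "grip": the opening, from 0 (shut) to 1 (fully open). In form: {"travel": [[x, y, z], ...], "rotation": [[rx, ry, rz], ...], "grip": [grip, ...]}. A call has 1 to 12 rows; each row shifts and turns the commanded pose from where the row before left it, along the tool's axes as they then stand; what a row does not reach is not made up. A row lasts 1/12 s, in which the tool goes at most 41.7 mm and 7.16 degrees, less where a joint would pass 70% of its speed; a pose out of reach is approached as far as the arm can. A call is refused whole if a number of a shift passes 0.0417 or a number of a turn 0.125, either way. A call with a gripper value outside its range is refused whole. The fingers move at their own pace and stop on an object; the grip force is fixed at half the most. Time passes only in rows, so rows that do not move let the fingers close. It gives the time, the measured TCP pose, the force and the opening at its end, in the units of the state.
- arm.read_state(): the state, without advancing time (a new reading comes with each control period).
- optics.get_image(name): name is "side" or "top" or "wrist"; returns a dict with "image" (420x560x3 uint8, blue, green, red), "depth" (420x560 float32, mm along the optical axis (not along the pixel's ray), 0 where there is no reading), "camera_matrix" (3x3 intrinsics, pixels), "k1" (the pictures are not rectified: a ray, as slopes to the right and down, at radius r is drawn at 1 + k1 r^2 times it, then the intrinsics apply), "R" (3x3) and "t" (3): a world point X has camera coordinates R X + t; the wrist camera has in their place "hand_eye" (4x4, takes a point from camera to tool coordinates, whose origin is the TCP and whose axes are the flange's). Camera axes: x right, y down, z forward; pixel columns grow to the right and rows downward; lengths in mm; the calibration is good to about 2 mm. A picture is of the moment at which its call begins: read the wrist's pose just before it.
- workorder.job_done(): hands the job in, once; it reports no verdict.
The state is a dict: "clock": time; "joints": joint angles; "joint_vel": joint speeds; "joint_efforts": joint torques, N m; "position": TCP position; "ee_rot": TCP orientation; "contact_force": force on the tool from outside, world axes, zero at the start; "wrist_torque": the same for the moment, N m; "gripper_width": finger opening in mm.
Only numpy, scipy, OpenCV 4.12 (cv2) and the standard library are available. Lean on these libraries where they do the work, as an engineer would, in place of code of your own. Each camera call takes 0.05 s, during which the arm holds its last target. There are 200 camera calls.

### The job

Gather every aluminium blank on the bench into the tip tray where it stands on the table, then hook the tray's front lip over the polisher tub's long rim on the robot's left (where the tray stands) and, with the lip bearing on the rim as a pivot, tip the tray up well past 45 degrees until all the blanks have slid into the tub. Set the empty tray down flat on the table, then take the guard board out of its rack and lean it against that same rim, centred and square to it, its foot on the table and standing clear by itself. Only then push the jog lever away from the robot close to its stop, hold it there for a good second and let it spring back to the middle; never push it the other way, and leave the other bench things where they are.

Things in the scene. Friction and masses are not known exactly. Their poses are not given: they have to be found in the camera images.
- tub: Grey vibratory polisher, fixed to the table: an open rectangular tub 170 mm (x) by 226 mm (y) outside, rim at 110 mm above the table, walls 8 mm thick, inner floor at 30 mm. Origin: centre of its underside on the table. Its x axis points roughly to the robot's left (world +y); the loading side is its +x wall.
- load_rim (a point): Middle of the top of the tub's +x wall (the long side towards the robot's left): the rim to tip over and to lean the guard on; 81 mm along tub x, 110 mm high.
- tray: Sheet-steel tip tray, 0.25 kg, open at its front (-x). Origin: centre of its underside, on the table. Floor x = -85 to 75 mm, 160 mm wide (y), underside 14 mm, upper face 18 mm up; 4 mm walls at sides and rear (+x), tops at 42 mm; inside width 152 mm. It stands on two crossbars 10 mm (x) by 150 by 14 mm high, at x = -55 and 60 mm. Blanks slide on it beyond 27 to 36 degrees of tilt.
- tray_lip (a point): Centre of the tray's lip, a round bead 8 mm across that hangs along the whole front edge under the floor: tray x = -81 mm, y = 0, z = 10 mm. The rim fits into the 17 mm gap between the bead and the front crossbar (middle of the gap: tray x = -68.5 mm).
- tray_handle (a point): Grip point of the tray's handle: a black upright fin behind the rear wall in the tray's middle plane, 14 mm thick (y), from x = 75 to 122 mm and z = 14 to 56 mm. This point: x = 100, y = 0, z = 42 mm. Pinch it across its thickness.
- guard: Plywood guard board, 8 mm thick (x) by 190 mm wide (y) by 170 mm high (z), 0.2 kg. Origin: middle of its lower edge; z runs up the board. At the start it stands upright in the rack, its foot 12 mm above the table.
- rack: Fixed wooden rack: base 80 x 190 x 12 mm with two rails along its y, 150 mm long, tops 57 mm above the table, with an 11 mm slot between them in which the guard stands. Origin: centre of its underside. It stands at one end of the bench, left or right, and the jog box at the other.
- jog (a joint): Jog lever angle, rad: 0 upright, positive tilted away from the robot (jog box +x), stops at -0.6 and 0.6. A spring of about 0.25 N m/rad recentres it.
- jog_box: Grey fixed box 100 (x) by 70 (y) by 60 mm high that carries the jog lever. Origin: centre of its underside; its x axis points roughly away from the robot. The lever pivots about the box's y axis at the middle of its top, 60 mm above the table.
- jog_ball (a point): Centre of the black ball (26 mm across) on the lever, 68 mm from the pivot; the stem below it is 12 mm thick.
- blank0: Aluminium blank, 38 mm long (x, from -19 to 19 mm, its +x end round), 22 mm wide (y), 14 mm thick, 30 g, with a small dark dimple near the round end. Origin: centre of its underside. Three to five of the five are present; absent ones read None.
- blank1: Aluminium blank, 38 mm long (x, from -19 to 19 mm, its +x end round), 22 mm wide (y), 14 mm thick, 30 g, with a small dark dimple near the round end. Origin: centre of its underside. Three to five of the five are present; absent ones read None.
- blank2: Aluminium blank, 38 mm long (x, from -19 to 19 mm, its +x end round), 22 mm wide (y), 14 mm thick, 30 g, with a small dark dimple near the round end. Origin: centre of its underside. Three to five of the five are present; absent ones read None.
- blank3: Aluminium blank, 38 mm long (x, from -19 to 19 mm, its +x end round), 22 mm wide (y), 14 mm thick, 30 g, with a small dark dimple near the round end. Origin: centre of its underside. Three to five of the five are present; absent ones read None.
- blank4: Aluminium blank, 38 mm long (x, from -19 to 19 mm, its +x end round), 22 mm wide (y), 14 mm thick, 30 g, with a small dark dimple near the round end. Origin: centre of its underside. Three to five of the five are present; absent ones read None.
- tin: Bystander, loose: low round tin, 56 mm across, 45 mm high.
- flux_jar: Bystander, loose: round jar, 54 mm across, 60 mm high.
- screwdriver: Bystander, loose: screwdriver lying flat.
- hammer: Bystander, loose: hammer lying flat.
- sanding_block: Bystander, loose: cork sanding block 75 x 45 x 30 mm.
- pin_dish: Bystander, loose: white dish, 70 mm across, 30 mm high.
- oil_bottle: Bystander, loose: white bottle, 52 mm across, 130 mm high.

How it is judged:
By the outcome, as a careful person would: the job done as asked, in the order asked, and still so for the second after the job is handed in, with the robot touching nothing.
Of blank0, blank1, blank2, blank3, blank4 only 3 to 5 are there at a start; the rules pass over those that are not, and their reading is None.
At some moment in a run one of blank0, blank1, blank2, blank3, blank4 may be knocked a few centimetres aside while the robot is not near it.
It also fails if it takes over 210 s, if anything falls off the work surface, if the arm or the gripper's body presses on something with over 40 N, if the wrist force passes 120 N, or if a joint passes its speed limit or range.

## Working session

There is one attempt and no reset: what is moved stays moved. The work goes in short steps, Python scripts to look and compute and a tool call to move; the robot and the scene stay as the last step left them, time stands still between calls to the robot, and variables do not carry over. Pictures are saved under pics/ and viewed, about 12 in all and at most 16, crops included, and the job is handed in when it is done.

Besides the shell and the picture viewer there is one more tool, called after "Emit:" as name(argument=value, ...) on one line, values as JSON. play_rows: Moves the arm, as the interface text tells. Its arguments: {"type":"object","properties":{"travel":{"type":"array","items":{"type":"array","items":{"type":"number"}}},"rotation":{"type":"array","items":{"type":"array","items":{"type":"number"}}},"grip":{"type":"array","items":{"type":"number"}}},"required":["travel","rotation","grip"]}

```bash
mkdir -p pics; cat > h.py <<'E'
import numpy as np, cv2
from scipy.spatial.transform import Rotation as Ro
from bench import arm, optics, workorder
def st(p=True):
    s=arm.read_state()
    if p: print('t',round(s['clock'],2),'pos',np.round(s['position'],1),'q',np.round(s['ee_rot'],3),'F',np.round(s['contact_force'],1),'w',round(s['gripper_width'],1),'j',np.round(s['joints'],2))
    return s
def grab(name,fn=None):
    s=arm.read_state(); d=optics.get_image(name)
    if fn: cv2.imwrite('pics/'+fn,d['image'])
    K=np.array(d['camera_matrix']);h,w=d['depth'].shape
    if name=='wrist':
        T=np.array(d['hand_eye']); Rt=Ro.from_quat(s['ee_rot']).as_matrix()
        Rw=Rt@T[:3,:3]; tw=Rt@T[:3,3]+np.array(s['position'])
    else:
        R=np.array(d['R']);Rw=R.T;tw=-R.T@np.array(d['t'])
    v,u=np.mgrid[:h,:w].astype(float)
    dc=np.array([d['k1'],0,0,0,0.])
    n=cv2.undistortPoints(np.stack([u,v],-1).reshape(-1,1,2),K,dc).reshape(h,w,2)
    rays=np.dstack([n,np.ones((h,w))])@Rw.T
    P=rays*d['depth'][...,None]+tw
    P[d['depth']<=0]=np.nan
    return d['image'],P,rays,tw
def onz(rays,tw,u,v,z):
    r=rays[int(round(v)),int(round(u))]; return tw+r*(z-tw[2])/r[2]
E
python3 - <<'E'
from h import *
s=st(); print(arm.grip_depth)
for n in('top','side'):
    i,P,r,t=grab(n,n+'0.png'); print(n,t, np.nanmin(P.reshape(-1,3),0),np.nanmax(P.reshape(-1,3),0)); np.save(n+'0.npy',P)
E
```

```text
t 0.0 pos [185.6 596.2 230.2] q [ 0.989 -0.15  -0.     0.001] F [-0.3  0.6  1.1] w 85.2 j [ 1.53  0.39  0.01 -0.   -1.19 -0.26]
18.700000000000003
top [ 524.80152721  -10.09616307 1375.80443822] [ -467.65188456 -1452.09922692  -780.49332449] [1593.70503955 1558.07846002  571.14362144]
side [ 551.44410036 -928.12200999  908.40082614] [-1268.03745367  -544.89091497  -768.91255827] [1594.02704543 2084.49062342  486.72543415]
```

View pics/top0.png

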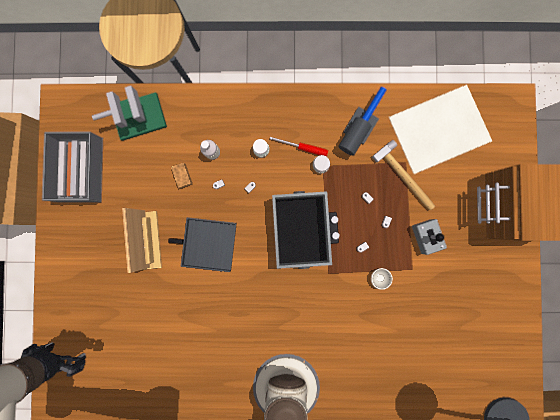

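View pics/side0.png

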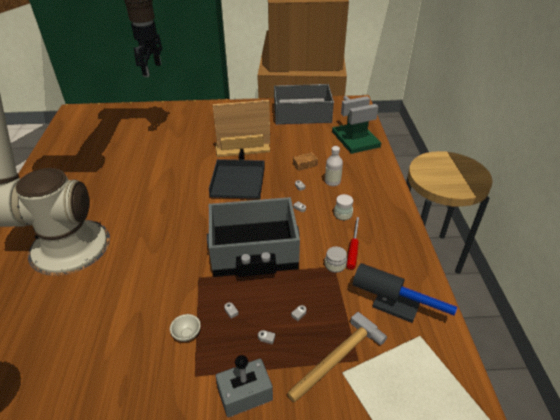

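```bash
python3 - <<'E'
from h import *
i,P,r,t=grab('top'); cv2.imwrite('pics/t1.png',cv2.resize(i[120:310,110:470],None,fx=2.2,fy=2.2,interpolation=cv2.INTER_CUBIC))
g=i.astype(int)
for c in [(219,184),(250,187),(367,198),(387,221),(363,247)]:
    u0,v0=c; w=i[v0-9:v0+10,u0-9:u0+10].astype(int)
    hsv=cv2.cvtColor(i[v0-9:v0+10,u0-9:u0+10],cv2.COLOR_BGR2HSV)
    m=(hsv[...,1]<60)&(hsv[...,2]>110)
    vs,us=np.nonzero(m); pts=np.array([onz(r,t,u+u0-9,v+v0-9,14)[:2] for u,v in zip(us,vs)])
    pts=pts.astype(np.float32); rect=cv2.minAreaRect(pts); print(c,m.sum(),np.round(pts.mean(0),1),np.round(rect[0],1),np.round(rect[1],1),round(rect[2]))
def hmask(lo,hi,x0,x1,y0,y1):
    X,Y,Z=np.moveaxis(P,-1,0); return (Z>lo)&(Z<hi)&(X>x0)&(X<x1)&(Y>y0)&(Y<y1)
def rect(n,m,z=None):
    q=P[m][:,:2].astype(np.float32); R=cv2.minAreaRect(q); print(n,len(q),np.round(R[0],1),np.round(R[1],1),round(R[2],2),'z',np.round(np.median(P[m][:,2]),1)); print(np.round(cv2.boxPoints(R)).tolist())
print('tub',np.round(onz(r,t,272,195,110),0),np.round(onz(r,t,332,268,110),0),'tray',np.round(onz(r,t,187,219,42)),np.round(onz(r,t,230,271,42)))
rect('tubrim',hmask(100,116,300,750,-150,150))
rect('tray',hmask(8,60,300,700,150,330))
rect('guardtop',hmask(150,200,300,700,300,560))
rect('rails',hmask(45,65,300,700,300,560))
rect('jogbox',hmask(50,66,300,700,-520,-330))
rect('ball',hmask(110,150,300,700,-520,-330))
E
```

```text
(219, 184) 71 [667.9 228. ] [667.4 228.8] [22.5 37.2] 27
(250, 187) 71 [659.2 122.5] [660.2 121.7] [21.3 35.3] 45
(367, 198) 69 [ 625.4 -268. ] [ 626.3 -266.9] [37.4 18.9] 45
(387, 221) 73 [ 545.8 -331.2] [ 545.1 -330.6] [22. 37.] 68
(363, 247) 70 [ 461.  -251.3] [ 460.4 -250.4] [21.8 35.8] 34
tub [625.  44. 110.] [ 401. -141.  110.] tray [551. 323.  42.] [383. 182.  42.]
tubrim 679 [519.  -47.4] [226.3 170.1] 3.88 z 110.2
[[400.0, 30.0], [412.0, -140.0], [638.0, -125.0], [626.0, 45.0]]
tray 2497 [506.3 242.3] [175.5 386.2] 89.74 z 18.9
[[313.0, 155.0], [699.0, 154.0], [700.0, 329.0], [314.0, 331.0]]
guardtop 446 [486.8 466.7] [188.6  11. ] 6.11 z 176.3
[[392.0, 462.0], [394.0, 451.0], [581.0, 471.0], [580.0, 482.0]]
rails 442 [483.8 391. ] [172.8 185.6] 88.01 z 56.5
[[388.0, 308.0], [574.0, 301.0], [580.0, 474.0], [394.0, 481.0]]
jogbox 603 [ 497.2 -463.5] [99.7 71.3] 17.99 z 60.3
[[439.0, -445.0], [461.0, -513.0], [556.0, -482.0], [534.0, -414.0]]
ball 59 [ 497.8 -461.9] [20.  24.8] 73.33 z 136.7
[[483.0, -468.0], [507.0, -475.0], [513.0, -456.0], [489.0, -449.0]]
```

View pics/t1.png

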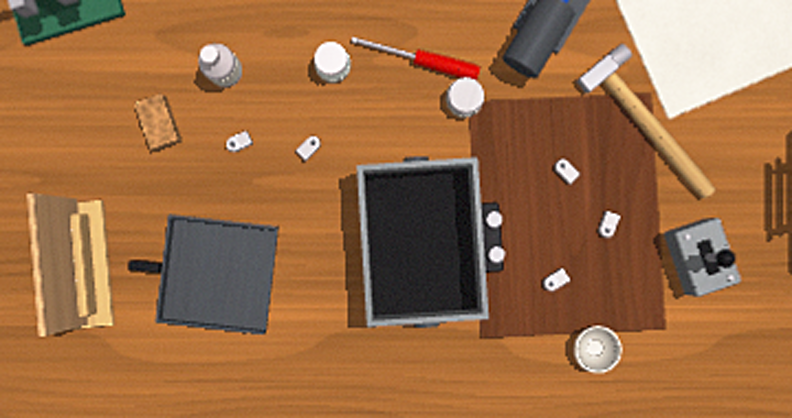

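```bash
cat >> h.py <<'E'
def goto(x,y,yaw,z=None,s=None):
    "tool pointing down: print rot about tool z needed, then tool-axes shift after it, and down shift"
    s=s or st(False); R=Ro.from_quat(s['ee_rot']).as_matrix(); a=np.degrees(np.arctan2(R[1,0],R[0,0])); d=(yaw-a+90)%180-90
    t=np.radians(a+d); D=np.array([x,y])-np.array(s['position'])[:2]; tx=np.array([np.cos(t),np.sin(t)]);ty=np.array([np.sin(t),-np.cos(t)])
    print('rotz(tool) %.3f'%(-np.radians(d)),'shift x %.1f y %.1f'%(D@tx,D@ty),'z %.1f'%(s['position'][2]-z) if z is not None else '')
E
python3 - <<'E'
from h import *
i,P,r,t=grab('top')
c=[(170,215),(157,321),(278,227),(267,332)]
q=[onz(r,t,a/2.2+110-.3,b/2.2+120-.3,42)[:2] for a,b in c]; print(np.round(q,1))
m=(P[...,2]>6)&(P[...,2]<60);v,u=np.mgrid[:420,:560]
m&=(u>160)&(u<242)&(v>208)&(v<280)
n,l,stt,ce=cv2.connectedComponentsWithStats(m.astype(np.uint8)); k=1+np.argmax(stt[1:,4]); print(stt[k])
hi=(l==k)&(P[...,2]>30)
Q=P[l==k][:,:2].astype(np.float32)
for nm,mm in(('all',l==k),('floor',(l==k)&(P[...,2]<24)&(P[...,2]>14)),('hi',hi)):
    R=cv2.minAreaRect(P[mm][:,:2].astype(np.float32));print(nm,mm.sum(),np.round(R[0],1),np.round(R[1],1),round(R[2],1),np.round(cv2.boxPoints(R)).tolist())
goto(667.5,228.5,-63,3)
E
```

```text
[[557.4 323.5]
 [398.7 340.7]
 [538.4 163.6]
 [383.4 178.4]]
[ 167  217   70   56 2583]
all 2583 [468.7 287.3] [224.6 169.4] 83.9 [[373.0, 185.0], [541.0, 167.0], [565.0, 390.0], [396.0, 408.0]]
floor 2043 [473.3 269.5] [190.1 156.9] 83.6 [[385.0, 184.0], [541.0, 166.0], [562.0, 355.0], [406.0, 373.0]]
hi 324 [472.3 278.7] [206.4 160.6] 83.8 [[381.0, 185.0], [541.0, 167.0], [563.0, 373.0], [404.0, 390.0]]
rotz(tool) 0.798 shift x 546.5 y -262.3 z 227.6
```

Emit:
play_rows(travel=[[0,0,0],[0,0,0],[0,0,0],[0,0,0],[0,0,0],[0,0,0],[0,0,0],[0.0321,-0.0154,0],[0.0321,-0.0154,0],[0.0321,-0.0154,0],[0.0321,-0.0154,0],[0.0321,-0.0154,0]], rotation=[[0,0,0.114],[0,0,0.114],[0,0,0.114],[0,0,0.114],[0,0,0.114],[0,0,0.114],[0,0,0.114],[0,0,0],[0,0,0],[0,0,0],[0,0,0],[0,0,0]], grip=[0.55,0.55,0.55,0.55,0.55,0.55,0.55,0.55,0.55,0.55,0.55,0.55])

```text
clock: 1.2
position: [328.1, 487.4, 231.2]
ee_rot: [0.853, -0.522, -0.0, 0.0]
contact_force: [-0.0, 0.2, -0.1]
gripper_width: 46.8
```

Emit:
play_rows(travel=[[0.0321,-0.0154,0],[0.0321,-0.0154,0],[0.0321,-0.0154,0],[0.0321,-0.0154,0],[0.0321,-0.0154,0],[0.0321,-0.0154,0],[0.0321,-0.0154,0],[0.0321,-0.0154,0],[0.0321,-0.0154,0],[0.0321,-0.0154,0],[0.0321,-0.0154,0],[0.0321,-0.0154,0]], rotation=[[0,0,0],[0,0,0],[0,0,0],[0,0,0],[0,0,0],[0,0,0],[0,0,0],[0,0,0],[0,0,0],[0,0,0],[0,0,0],[0,0,0]], grip=[0.55,0.55,0.55,0.55,0.55,0.55,0.55,0.55,0.55,0.55,0.55,0.55])

```text
clock: 2.2
position: [667.7, 227.9, 231.0]
ee_rot: [0.853, -0.523, -0.0, 0.0]
contact_force: [0.1, 0.9, -0.7]
gripper_width: 47.0
```

Emit:
play_rows(travel=[[0,0,0.02],[0,0,0.02],[0,0,0.02],[0,0,0]], rotation=[[0,0,0],[0,0,0],[0,0,0],[0,0,0]], grip=[0.55,0.55,0.55,0.55])

```text
clock: 2.53
position: [664.1, 227.8, 165.5]
ee_rot: [0.852, -0.523, -0.003, 0.004]
contact_force: [-1.6, -0.3, -1.4]
gripper_width: 46.9
```

```bash
cat >> h.py <<'E'
def blank(P,i,x,y,rad=45,z=14):
    "refine a blank's centre and axis near x,y from the cloud"
    X,Y,Z=np.moveaxis(P,-1,0); hsv=cv2.cvtColor(i,cv2.COLOR_BGR2HSV)
    m=(np.hypot(X-x,Y-y)<rad)&(Z>z-6)&(Z<z+6)&(hsv[...,1]<70)&(hsv[...,2]>100)
    n,l,s,c=cv2.connectedComponentsWithStats(m.astype(np.uint8))
    for k in range(1,n):
        if s[k,4]<40: continue
        q=P[l==k]; R=cv2.minAreaRect(q[:,:2].astype(np.float32)); a=R[2] if R[1][0]>R[1][1] else R[2]+90
        print('blank',s[k,4],'px',np.round(c[k]),'c',np.round(R[0],1),'size',np.round(R[1],1),'yaw %.0f'%((a+90)%180-90),'z %.1f'%np.median(q[:,2]))
E
python3 - <<'E'
from h import *
st(); i,P,r,t=grab('wrist','w0.png'); blank(P,i,667,228)
goto(667.5,228.5,-63,3)
E
```

```text
t 2.53 pos [664.1 227.8 165.5] q [ 0.852 -0.523 -0.003  0.004] F [-1.6 -0.3 -1.4] w 46.9 j [ 0.56  0.57  0.14 -0.   -1.16 -0.09]
blank 673 px [273. 192.] c [669.7 227.3] size [21.6 36.9] yaw -64 z 14.2
rotz(tool) -0.001 shift x 0.9 y -2.0 z 165.3
```

View pics/w0.png

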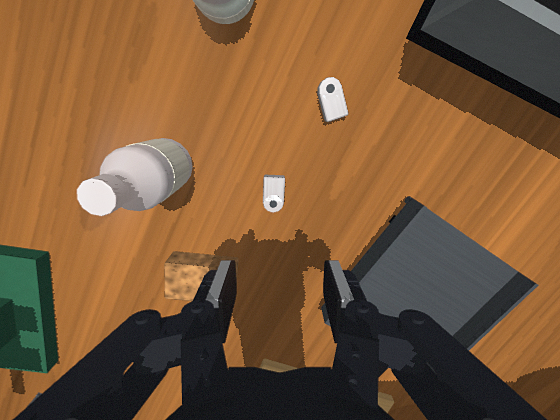

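Emit:
play_rows(travel=[[0.002,-0.001,0.03],[0,0,0.035],[0,0,0.035],[0,0,0.03],[0,0,0.025],[0,0,0.011],[0,0,0],[0,0,0]], rotation=[[0,0,0],[0,0,0],[0,0,0],[0,0,0],[0,0,0],[0,0,0],[0,0,0],[0,0,0]], grip=[0.55,0.55,0.55,0.55,0.55,0.55,0.55,0.55])

```text
clock: 3.25
position: [669.5, 228.6, 6.7]
ee_rot: [0.853, -0.522, 0.001, -0.001]
contact_force: [0.9, 0.2, 0.3]
gripper_width: 46.8
```

Emit:
play_rows(travel=[[0,0,0],[0,0,0],[0,0,0],[0,0,0],[0,0,0]], rotation=[[0,0,0],[0,0,0],[0,0,0],[0,0,0],[0,0,0]], grip=[0,0,0,0,0])

```text
clock: 3.67
position: [670.1, 228.9, 8.4]
ee_rot: [0.853, -0.522, 0.001, -0.002]
contact_force: [-1.9, 0.4, 7.0]
gripper_width: 19.9
```

```bash
cat >> h.py <<'E'
TR=(469.5,256.5,83.8)
def trayxy(x,y): a=np.radians(TR[2]);return TR[0]+x*np.cos(a)-y*np.sin(a),TR[1]+x*np.sin(a)+y*np.cos(a)
E
python3 - <<'E'
from h import *
st(); print(trayxy(45,-35)); goto(*trayxy(45,-35),TR[2],22)
E
```

```text
t 3.67 pos [670.1 228.9   8.4] q [ 0.853 -0.522  0.001 -0.002] F [-1.9  0.4  7. ] w 19.9 j [ 0.56  0.72 -0.    0.   -0.84 -0.09]
(np.float64(509.1552547458021), np.float64(297.4568159290434))
rotz(tool) 0.580 shift x -50.8 y 167.4 z -13.6
```

Emit:
play_rows(travel=[[0,0,-0.016],[0,0,-0.016],[0,0,-0.016],[0,0,-0.016],[0,0,-0.016],[-0.0102,0.0335,0],[-0.0102,0.0335,0],[-0.0102,0.0335,0],[-0.0102,0.0335,0],[-0.0102,0.0335,0],[0,0,0.02],[0,0,0.02]], rotation=[[0,0,0.116],[0,0,0.116],[0,0,0.116],[0,0,0.116],[0,0,0.116],[0,0,0],[0,0,0],[0,0,0],[0,0,0],[0,0,0],[0,0,0],[0,0,0]], grip=[0,0,0,0,0,0,0,0,0,0,0,0])

```text
clock: 4.67
position: [506.8, 298.9, 47.5]
ee_rot: [-0.669, 0.743, 0.0, 0.003]
contact_force: [-0.5, 0.6, -1.2]
gripper_width: 19.4
```

Emit:
play_rows(travel=[[0,0,0.012],[0,0,0.006],[0,0,0],[0,0,0],[0,0,0]], rotation=[[0,0,0],[0,0,0],[0,0,0],[0,0,0],[0,0,0]], grip=[0,0,0,0.4,0.4])

```text
clock: 5.08
position: [508.1, 297.2, 28.1]
ee_rot: [-0.667, 0.745, 0.0, 0.001]
contact_force: [1.2, -1.4, 0.7]
gripper_width: 33.8
```

```bash
python3 - <<'E'
from h import *
s=st(); i,P,r,t=grab('top')
for b in((660,122),(626,-267),(545,-331),(460,-250)): blank(P,i,*b)
goto(660.2,122,-45,5)
E
```

```text
t 5.08 pos [508.1 297.2  28.1] q [-0.667  0.745  0.     0.001] F [ 1.2 -1.4  0.7] w 33.8 j [ 0.8   0.54 -0.32  0.   -0.71 -0.91]
blank 70 px [250. 187.] c [660.4 122.1] size [22.1 35.5] yaw -43 z 14.1
blank 67 px [367. 197.] c [ 626.2 -267.3] size [37.6 20.3] yaw 46 z 14.0
blank 72 px [387. 221.] c [ 544.8 -330.3] size [21.9 36.8] yaw -18 z 13.9
blank 67 px [363. 247.] c [ 460.7 -250.7] size [21.6 35.8] yaw -58 z 14.1
rotz(tool) -0.895 shift x 231.4 y 16.3 z 23.1
```

Emit:
play_rows(travel=[[0,0,-0.02],[0,0,-0.02],[0,0,-0.005],[0,0,-0.005],[0,0,-0.005],[0,0,-0.005],[0,0,-0.005],[0,0,-0.005],[0,0,-0.005],[0,0,-0.005],[0.0331,0.0023,0],[0.0331,0.0023,0]], rotation=[[0,0,0],[0,0,0],[0,0,-0.112],[0,0,-0.112],[0,0,-0.112],[0,0,-0.112],[0,0,-0.112],[0,0,-0.112],[0,0,-0.112],[0,0,-0.112],[0,0,0],[0,0,0]], grip=[0.4,0.4,0.55,0.55,0.55,0.55,0.55,0.55,0.55,0.55,0.55,0.55])

```text
clock: 6.13
position: [551.6, 247.7, 108.7]
ee_rot: [0.925, -0.38, 0.001, -0.001]
contact_force: [1.5, -0.0, 0.1]
gripper_width: 46.7
```

Emit:
play_rows(travel=[[0.0331,0.0023,0],[0.0331,0.0023,0],[0.0331,0.0023,0],[0.0331,0.0023,0],[0.0331,0.0023,0],[0,0,0.03],[0,0,0.03],[0,0,0.025],[0,0,0.017],[0,0,0],[0,0,0]], rotation=[[0,0,0],[0,0,0],[0,0,0],[0,0,0],[0,0,0],[0,0,0],[0,0,0],[0,0,0],[0,0,0],[0,0,0],[0,0,0]], grip=[0.55,0.55,0.55,0.55,0.55,0.55,0.55,0.55,0.55,0.55,0.55])

```text
clock: 7.05
position: [660.2, 121.5, 4.9]
ee_rot: [0.924, -0.382, -0.0, 0.001]
contact_force: [-0.3, -0.2, 1.0]
gripper_width: 47.2
```

Emit:
play_rows(travel=[[0,0,0],[0,0,0],[0,0,0],[0,0,0],[0,0,0]], rotation=[[0,0,0],[0,0,0],[0,0,0],[0,0,0],[0,0,0]], grip=[0,0,0,0,0])

```text
clock: 7.47
position: [661.6, 122.5, 7.8]
ee_rot: [0.924, -0.382, 0.002, -0.001]
contact_force: [-0.3, 1.0, 6.5]
gripper_width: 20.2
```

Emit:
play_rows(travel=[[0,0,-0.01],[0,0,-0.01],[0,0,-0.01],[0,0,-0.01],[0,0,-0.01],[0,0,-0.01],[0,0,-0.01],[0,0,-0.01],[-0.0198,0.0299,0],[-0.0198,0.0299,0],[-0.0198,0.0299,0],[-0.0198,0.0299,0]], rotation=[[0,0,0.112],[0,0,0.112],[0,0,0.112],[0,0,0.112],[0,0,0.112],[0,0,0.112],[0,0,0.112],[0,0,0.112],[0,0,0],[0,0,0],[0,0,0],[0,0,0]], grip=[0,0,0,0,0,0,0,0,0,0,0,0])

```text
clock: 8.47
position: [548.7, 214.2, 85.7]
ee_rot: [-0.667, 0.745, 0.0, 0.0]
contact_force: [-0.9, 1.1, -0.3]
gripper_width: 19.7
```

Emit:
play_rows(travel=[[-0.0198,0.0299,0],[-0.0198,0.0299,0],[-0.0198,0.0299,0],[-0.0198,0.0299,0],[0,0,0.02],[0,0,0.02],[0,0,0.012],[0,0,0.005],[0,0,0],[0,0,0],[0,0,0],[0,0,0]], rotation=[[0,0,0],[0,0,0],[0,0,0],[0,0,0],[0,0,0],[0,0,0],[0,0,0],[0,0,0],[0,0,0],[0,0,0],[0,0,0],[0,0,0]], grip=[0,0,0,0,0,0,0,0,0,0,0.4,0.4])

```text
clock: 9.47
position: [440.4, 305.8, 29.4]
ee_rot: [-0.667, 0.745, 0.0, 0.001]
contact_force: [0.2, 0.1, -0.4]
gripper_width: 34.2
```

```bash
python3 - <<'E'
from h import *
s=st(); i,P,r,t=grab('top')
for b in((660,122),(626,-267),(545,-331),(460,-250)): blank(P,i,*b)
goto(626.2,-267.2,46,5)
E
```

```text
t 9.47 pos [440.4 305.8  29.4] q [-0.667  0.745  0.     0.001] F [ 0.2  0.1 -0.4] w 34.2 j [ 0.91  0.47 -0.45  0.   -0.64 -1.02]
blank 64 px [367. 197.] c [ 626.1 -267. ] size [37.2 19.9] yaw 46 z 13.8
blank 67 px [387. 221.] c [ 545.1 -330.4] size [21.1 36.7] yaw -20 z 13.9
blank 67 px [362. 247.] c [ 460.2 -250.6] size [21.2 35.5] yaw -60 z 14.0
rotz(tool) 0.659 shift x 283.0 y -531.7 z 24.3
```

Emit:
play_rows(travel=[[0,0,-0.03],[0,0,-0.03],[0,0,-0.012],[0,0,-0.012],[0,0,-0.012],[0,0,-0.012],[0,0,-0.012],[0,0,-0.012],[0.01665,-0.0313,0],[0.01665,-0.0313,0],[0.01665,-0.0313,0],[0.01665,-0.0313,0]], rotation=[[0,0,0],[0,0,0],[0,0,0.11],[0,0,0.11],[0,0,0.11],[0,0,0.11],[0,0,0.11],[0,0,0.11],[0,0,0],[0,0,0],[0,0,0],[0,0,0]], grip=[0.4,0.4,0.55,0.55,0.55,0.55,0.55,0.55,0.55,0.55,0.55,0.55])

```text
clock: 10.52
position: [483.6, 169.2, 161.2]
ee_rot: [-0.391, 0.921, 0.0, 0.001]
contact_force: [1.0, 0.1, 0.3]
gripper_width: 47.2
```

Emit:
play_rows(travel=[[0.01665,-0.0313,0],[0.01665,-0.0313,0],[0.01665,-0.0313,0],[0.01665,-0.0313,0],[0.01665,-0.0313,0],[0.01665,-0.0313,0],[0.01665,-0.0313,0],[0.01665,-0.0313,0],[0.01665,-0.0313,0],[0.01665,-0.0313,0],[0.01665,-0.0313,0],[0.01665,-0.0313,0]], rotation=[[0,0,0],[0,0,0],[0,0,0],[0,0,0],[0,0,0],[0,0,0],[0,0,0],[0,0,0],[0,0,0],[0,0,0],[0,0,0],[0,0,0]], grip=[0.55,0.55,0.55,0.55,0.55,0.55,0.55,0.55,0.55,0.55,0.55,0.55])

```text
clock: 11.52
position: [614.6, -236.3, 161.0]
ee_rot: [-0.39, 0.921, -0.0, 0.0]
contact_force: [0.6, 0.6, 0.0]
gripper_width: 47.0
```

Emit:
play_rows(travel=[[0.01665,-0.0313,0],[0,0,0.035],[0,0,0.035],[0,0,0.035],[0,0,0.035],[0,0,0.015],[0,0,0],[0,0,0]], rotation=[[0,0,0],[0,0,0],[0,0,0],[0,0,0],[0,0,0],[0,0,0],[0,0,0],[0,0,0]], grip=[0.55,0.55,0.55,0.55,0.55,0.55,0.55,0.55])

```text
clock: 12.18
position: [625.1, -268.4, 5.1]
ee_rot: [-0.39, 0.921, 0.0, -0.001]
contact_force: [0.8, -0.4, 1.0]
gripper_width: 47.0
```

Emit:
play_rows(travel=[[0,0,0],[0,0,0],[0,0,0],[0,0,0],[0,0,0]], rotation=[[0,0,0],[0,0,0],[0,0,0],[0,0,0],[0,0,0]], grip=[0,0,0,0,0])

```text
clock: 12.6
position: [627.0, -268.5, 8.3]
ee_rot: [-0.391, 0.921, -0.002, 0.002]
contact_force: [-0.5, 0.4, 6.6]
gripper_width: 19.4
```

```bash
python3 - <<'E'
from h import *
s=st(); goto(504.3,252.7,83.8,24)
E
```

```text
t 12.6 pos [ 627.  -268.5    8.3] q [-0.391  0.921 -0.002  0.002] F [-0.5  0.4  6.6] w 19.4 j [-0.17  0.68 -0.08  0.   -0.8  -0.6 ]
rotz(tool) -0.660 shift x -504.9 y 178.3 z -15.7
```

Emit:
play_rows(travel=[[0,0,-0.0258],[0,0,-0.0258],[0,0,-0.0258],[0,0,-0.0258],[0,0,-0.0258],[0,0,-0.0258],[-0.0336,0.0118,0],[-0.0336,0.0118,0],[-0.0336,0.0118,0],[-0.0336,0.0118,0],[-0.0336,0.0118,0],[-0.0336,0.0118,0]], rotation=[[0,0,-0.11],[0,0,-0.11],[0,0,-0.11],[0,0,-0.11],[0,0,-0.11],[0,0,-0.11],[0,0,0],[0,0,0],[0,0,0],[0,0,0],[0,0,0],[0,0,0]], grip=[0,0,0,0,0,0,0,0,0,0,0,0])

```text
clock: 13.6
position: [576.0, -58.4, 160.8]
ee_rot: [-0.667, 0.745, -0.0, 0.001]
contact_force: [1.0, 1.0, -1.2]
gripper_width: 19.9
```

Emit:
play_rows(travel=[[-0.0336,0.0118,0],[-0.0336,0.0118,0],[-0.0336,0.0118,0],[-0.0336,0.0118,0],[-0.0336,0.0118,0],[-0.0336,0.0118,0],[-0.0336,0.0118,0],[-0.0336,0.0118,0],[-0.0336,0.0118,0],[0,0,0.035],[0,0,0.035],[0,0,0.035]], rotation=[[0,0,0],[0,0,0],[0,0,0],[0,0,0],[0,0,0],[0,0,0],[0,0,0],[0,0,0],[0,0,0],[0,0,0],[0,0,0],[0,0,0]], grip=[0,0,0,0,0,0,0,0,0,0,0,0])

```text
clock: 14.6
position: [504.0, 253.6, 55.3]
ee_rot: [-0.668, 0.744, 0.0, 0.002]
contact_force: [0.5, -0.5, -0.7]
gripper_width: 19.9
```

Emit:
play_rows(travel=[[0,0,0.022],[0,0,0.009],[0,0,0],[0,0,0],[0,0,0],[0,0,0],[0,0,-0.03],[0,0,-0.03],[0,0,0],[0,0,0]], rotation=[[0,0,0],[0,0,0],[0,0,0],[0,0,0],[0,0,0],[0,0,0],[0,0,0],[0,0,0],[0,0,-0.121],[0,0,-0.121]], grip=[0,0,0,0,0.4,0.4,0.4,0.4,0.5,0.55])

```text
clock: 15.43
position: [505.4, 253.2, 86.8]
ee_rot: [0.754, -0.656, 0.0, -0.003]
contact_force: [-0.5, 1.1, -0.8]
gripper_width: 47.2
```

Emit:
play_rows(travel=[[0,0,-0.009],[0,0,-0.009],[0,0,-0.009],[0,0,-0.009],[0,0,-0.009],[0,0,-0.009],[0,0,-0.009],[0,0,-0.009],[0,0,-0.009],[0.014,0.0314,0],[0.014,0.0314,0],[0.014,0.0314,0]], rotation=[[0,0,-0.121],[0,0,-0.121],[0,0,-0.121],[0,0,-0.121],[0,0,-0.121],[0,0,-0.121],[0,0,-0.121],[0,0,-0.121],[0,0,-0.121],[0,0,0],[0,0,0],[0,0,0]], grip=[0.55,0.55,0.55,0.55,0.55,0.55,0.55,0.55,0.55,0.55,0.55,0.55])

```text
clock: 16.43
position: [511.3, 148.6, 165.6]
ee_rot: [0.985, -0.173, 0.0, -0.0]
contact_force: [0.1, 0.2, 0.3]
gripper_width: 47.1
```

```bash
python3 - <<'E'
from h import *
s=st(); i,P,r,t=grab('top','t2.png')
for b in((545,-331),(460,-250)): blank(P,i,*b)
for b in((509,297),(440,305),(504,253)): blank(P,i,*b,30,32)
goto(545,-330.5,-20,6)
E
```

```text
t 16.43 pos [511.3 148.6 165.6] q [ 0.985 -0.173  0.    -0.   ] F [0.1 0.2 0.3] w 47.1 j [ 0.59  0.29 -0.32 -0.   -0.97  0.64]
blank 66 px [387. 221.] c [ 544.4 -330. ] size [23.4 36.8] yaw -23 z 14.3
blank 63 px [362. 247.] c [ 461.  -250.5] size [21.2 37. ] yaw -59 z 13.9
rotz(tool) -0.003 shift x 194.8 y 433.5 z 159.3
```

Emit:
play_rows(travel=[[0.014,0.0314,0],[0.014,0.0314,0],[0.014,0.0314,0],[0.014,0.0314,0],[0.014,0.0314,0],[0.014,0.0314,0],[0.014,0.0314,0],[0.014,0.0314,0],[0.014,0.0314,0],[0.014,0.0314,0],[0.014,0.0314,0],[0.014,0.0314,0]], rotation=[[0,0,0],[0,0,0],[0,0,0],[0,0,0],[0,0,0],[0,0,0],[0,0,0],[0,0,0],[0,0,0],[0,0,0],[0,0,0],[0,0,0]], grip=[0.55,0.55,0.55,0.55,0.55,0.55,0.55,0.55,0.55,0.55,0.55,0.55])

```text
clock: 17.48
position: [540.3, -264.0, 165.5]
ee_rot: [0.985, -0.174, 0.0, -0.0]
contact_force: [0.0, -0.2, 0.8]
gripper_width: 46.6
```

Emit:
play_rows(travel=[[0.014,0.0314,0],[0.014,0.0314,0],[0,0,0.035],[0,0,0.035],[0,0,0.035],[0,0,0.035],[0,0,0.019],[0,0,0],[0,0,0]], rotation=[[0,0,0],[0,0,0],[0,0,0],[0,0,0],[0,0,0],[0,0,0],[0,0,0],[0,0,0],[0,0,0]], grip=[0.55,0.55,0.55,0.55,0.55,0.55,0.55,0.55,0.55])

```text
clock: 18.23
position: [545.0, -330.9, 5.6]
ee_rot: [0.985, -0.173, -0.001, 0.0]
contact_force: [0.3, 0.2, 0.9]
gripper_width: 47.0
```

Emit:
play_rows(travel=[[0,0,0],[0,0,0],[0,0,0],[0,0,0],[0,0,0]], rotation=[[0,0,0],[0,0,0],[0,0,0],[0,0,0],[0,0,0]], grip=[0,0,0,0,0])

```text
clock: 18.65
position: [547.0, -331.4, 8.9]
ee_rot: [0.985, -0.173, 0.002, 0.001]
contact_force: [-1.1, -0.1, 5.8]
gripper_width: 19.9
```

```bash
python3 - <<'E'
from h import *
s=st(); goto(434.7,260.3,83.8,24)
i,P,r,t=grab('top','t2.png')
blank(P,i,460,-250)
for b in((509,297),(440,305),(504,253)): blank(P,i,*b,30,32)
E
```

```text
t 18.65 pos [ 547.  -331.4    8.9] q [ 0.985 -0.173  0.002  0.001] F [-1.1 -0.1  5.8] w 19.9 j [-0.29  0.63 -0.2   0.   -0.74  1.51]
rotz(tool) 1.331 shift x -576.1 y 175.6 z -15.1
blank 68 px [196. 232.] c [507.  297.8] size [36.9 21.3] yaw 82 z 32.1
blank 67 px [192. 253.] c [440.3 306.3] size [19.8 36.7] yaw -90 z 32.3
blank 68 px [209. 234.] c [503.8 253.4] size [35.7 20.8] yaw 82 z 31.9
```

Emit:
play_rows(travel=[[0,0,-0.0145],[0,0,-0.0145],[0,0,-0.0145],[0,0,-0.0145],[0,0,-0.0145],[0,0,-0.0145],[0,0,-0.0145],[0,0,-0.0145],[0,0,-0.0145],[0,0,-0.0145],[0,0,-0.0145],[-0.0338,0.0102,0]], rotation=[[0,0,0.121],[0,0,0.121],[0,0,0.121],[0,0,0.121],[0,0,0.121],[0,0,0.121],[0,0,0.121],[0,0,0.121],[0,0,0.121],[0,0,0.121],[0,0,0.121],[0,0,0]], grip=[0,0,0,0,0,0,0,0,0,0,0,0])

```text
clock: 19.7
position: [541.6, -300.2, 169.5]
ee_rot: [-0.665, 0.747, -0.005, 0.002]
contact_force: [2.1, 0.2, 0.9]
gripper_width: 19.5
```

Emit:
play_rows(travel=[[-0.0338,0.0102,0],[-0.0338,0.0102,0],[-0.0338,0.0102,0],[-0.0338,0.0102,0],[-0.0338,0.0102,0],[-0.0338,0.0102,0],[-0.0338,0.0102,0],[-0.0338,0.0102,0],[-0.0338,0.0102,0],[-0.0338,0.0102,0],[-0.0338,0.0102,0],[-0.0338,0.0102,0]], rotation=[[0,0,0],[0,0,0],[0,0,0],[0,0,0],[0,0,0],[0,0,0],[0,0,0],[0,0,0],[0,0,0],[0,0,0],[0,0,0],[0,0,0]], grip=[0,0,0,0,0,0,0,0,0,0,0,0])

```text
clock: 20.7
position: [460.6, 122.1, 166.5]
ee_rot: [-0.668, 0.745, -0.0, 0.001]
contact_force: [0.5, 0.6, 0.2]
gripper_width: 19.4
```

Emit:
play_rows(travel=[[-0.0338,0.0102,0],[-0.0338,0.0102,0],[-0.0338,0.0102,0],[-0.0338,0.0102,0],[0,0,0.035],[0,0,0.035],[0,0,0.035],[0,0,0.025],[0,0,0.01],[0,0,0],[0,0,0],[0,0,0]], rotation=[[0,0,0],[0,0,0],[0,0,0],[0,0,0],[0,0,0],[0,0,0],[0,0,0],[0,0,0],[0,0,0],[0,0,0],[0,0,0],[0,0,0]], grip=[0,0,0,0,0,0,0,0,0,0,0,0.4])

```text
clock: 21.7
position: [436.0, 259.8, 26.6]
ee_rot: [-0.668, 0.745, 0.0, 0.001]
contact_force: [-0.7, -0.5, 0.1]
gripper_width: 30.5
```

Emit:
play_rows(travel=[[0,0,0],[0,0,-0.03],[0,0,-0.03],[0,0,-0.013],[0,0,-0.013],[0,0,-0.013],[0,0,-0.013],[0,0,-0.013],[0,0,-0.013]], rotation=[[0,0,0],[0,0,0],[0,0,0],[0,0,-0.108],[0,0,-0.108],[0,0,-0.108],[0,0,-0.108],[0,0,-0.108],[0,0,-0.108]], grip=[0.4,0.4,0.4,0.55,0.55,0.55,0.55,0.55,0.55])

```text
clock: 22.45
position: [435.5, 259.1, 164.9]
ee_rot: [0.871, -0.491, 0.0, -0.001]
contact_force: [0.3, -0.8, -0.1]
gripper_width: 47.1
```

```bash
python3 - <<'E'
from h import *
s=st(); goto(460.7,-250.5,-59,6)
i,P,r,t=grab('top','t3.png')
blank(P,i,460,-250,120)
for b in((509,297),(440,305),(504,253),(435,260)): blank(P,i,*b,30,32)
E
```

```text
t 22.45 pos [435.5 259.1 164.9] q [ 0.871 -0.491  0.    -0.001] F [ 0.3 -0.8 -0.1] w 47.1 j [ 0.86  0.25 -0.38 -0.   -0.95 -0.31]
rotz(tool) 0.003 shift x 449.8 y 240.8 z 158.9
blank 68 px [363. 247.] c [ 460.7 -250.9] size [21.8 34.6] yaw -58 z 14.3
blank 72 px [379. 275.] c [ 369.3 -303. ] size [27.3 52.1] yaw -59 z 13.0
blank 70 px [196. 233.] c [507.2 297.9] size [38.4 21.3] yaw 82 z 32.1
blank 67 px [209. 234.] c [503.7 253.1] size [35.5 21.4] yaw 82 z 32.0
blank 71 px [206. 255.] c [435.5 266.1] size [44.9 21.7] yaw 82 z 31.7
```

Emit:
play_rows(travel=[[0.03,0.01605,0],[0.03,0.01605,0],[0.03,0.01605,0],[0.03,0.01605,0],[0.03,0.01605,0],[0.03,0.01605,0],[0.03,0.01605,0],[0.03,0.01605,0],[0.03,0.01605,0],[0.03,0.01605,0],[0.03,0.01605,0],[0.03,0.01605,0]], rotation=[[0,0,0],[0,0,0],[0,0,0],[0,0,0],[0,0,0],[0,0,0],[0,0,0],[0,0,0],[0,0,0],[0,0,0],[0,0,0],[0,0,0]], grip=[0.55,0.55,0.55,0.55,0.55,0.55,0.55,0.55,0.55,0.55,0.55,0.55])

```text
clock: 23.5
position: [454.6, -150.3, 163.7]
ee_rot: [0.869, -0.494, 0.0, -0.0]
contact_force: [-0.1, 0.1, 0.4]
gripper_width: 47.0
```

Emit:
play_rows(travel=[[0.03,0.01605,0],[0.03,0.01605,0],[0.03,0.01605,0],[0,0,0.035],[0,0,0.035],[0,0,0.035],[0,0,0.035],[0,0,0.019],[0,0,0],[0,0,0]], rotation=[[0,0,0],[0,0,0],[0,0,0],[0,0,0],[0,0,0],[0,0,0],[0,0,0],[0,0,0],[0,0,0],[0,0,0]], grip=[0.55,0.55,0.55,0.55,0.55,0.55,0.55,0.55,0.55,0.55])

```text
clock: 24.33
position: [459.4, -250.6, 4.0]
ee_rot: [0.87, -0.494, -0.001, 0.0]
contact_force: [0.2, 0.1, 0.4]
gripper_width: 46.9
```

Emit:
play_rows(travel=[[0,0,0],[0,0,0],[0,0,0],[0,0,0],[0,0,0]], rotation=[[0,0,0],[0,0,0],[0,0,0],[0,0,0],[0,0,0]], grip=[0,0,0,0,0])

```text
clock: 24.75
position: [461.4, -250.8, 6.8]
ee_rot: [0.87, -0.493, 0.002, -0.001]
contact_force: [-1.1, 1.2, 6.3]
gripper_width: 19.8
```

Emit:
play_rows(travel=[[0,0,-0.0265],[0,0,-0.0265],[0,0,-0.0265],[0,0,-0.0265],[0,0,-0.0265],[0,0,-0.0265],[-0.0356,0.0036,0],[-0.0356,0.0036,0],[-0.0356,0.0036,0],[-0.0356,0.0036,0],[-0.0356,0.0036,0],[-0.0356,0.0036,0]], rotation=[[0,0,0.108],[0,0,0.108],[0,0,0.108],[0,0,0.108],[0,0,0.108],[0,0,0.108],[0,0,0],[0,0,0],[0,0,0],[0,0,0],[0,0,0],[0,0,0]], grip=[0,0,0,0,0,0,0,0,0,0,0,0])

```text
clock: 25.75
position: [461.2, -34.2, 164.6]
ee_rot: [-0.667, 0.745, -0.0, 0.001]
contact_force: [0.9, 0.6, -0.1]
gripper_width: 19.5
```

Emit:
play_rows(travel=[[-0.0356,0.0036,0],[-0.0356,0.0036,0],[-0.0356,0.0036,0],[-0.0356,0.0036,0],[-0.0356,0.0036,0],[-0.0356,0.0036,0],[-0.0356,0.0036,0],[0,0,0.035],[0,0,0.035],[0,0,0.035],[0,0,0.024],[0,0,0.01]], rotation=[[0,0,0],[0,0,0],[0,0,0],[0,0,0],[0,0,0],[0,0,0],[0,0,0],[0,0,0],[0,0,0],[0,0,0],[0,0,0],[0,0,0]], grip=[0,0,0,0,0,0,0,0,0,0,0,0])

```text
clock: 26.75
position: [461.8, 213.2, 23.2]
ee_rot: [-0.668, 0.744, -0.0, -0.003]
contact_force: [-25.9, -4.1, 81.7]
gripper_width: 20.1
```

Emit:
play_rows(travel=[[0,0,0],[0,0,0],[0,0,0],[0,0,0],[0,0,-0.03],[0,0,-0.035],[0,0,-0.035],[0,0,-0.035],[-0.01,0,-0.035],[-0.02,0,-0.01],[-0.02,0,0],[0,0,0]], rotation=[[0,0,0],[0,0,0],[0,0,0],[0,0,0],[0,0,0],[0,0,0],[0,0,0],[0,0,0],[0,0,0],[0,0,0],[0,0,0],[0,0,0]], grip=[0,0,0.4,0.4,0.4,0.4,0.4,0.4,0.4,0.4,0.4,0.4])

```text
clock: 27.75
position: [470.2, 267.2, 206.8]
ee_rot: [-0.668, 0.744, 0.0, 0.003]
contact_force: [-0.7, 0.2, -0.3]
gripper_width: 34.0
```

```bash
python3 - <<'E'
from h import *
s=st()
i,P,r,t=grab('wrist','w1.png'); np.save('w1.npy',P)
for b in((509,297),(440,305),(504,253),(435,260),(465,215)): blank(P,i,*b,30,32)
i,P,r,t=grab('top','t3.png')
blank(P,i,465,215,40,32)
E
```

```text
t 27.75 pos [470.2 267.2 206.8] q [-0.668  0.744  0.     0.003] F [-0.7  0.2 -0.3] w 34.0 j [ 0.82  0.26 -0.24  0.   -1.06 -0.92]
blank 535 px [250. 216.] c [508.1 296. ] size [37.  20.9] yaw 83 z 32.2
blank 46 px [310. 196.] c [437.7 278.1] size [ 4.8 14.3] yaw -6 z 32.3
blank 545 px [309. 219.] c [440.3 303.3] size [37.4 21.9] yaw 84 z 32.1
blank 606 px [248. 178.] c [504.6 252.3] size [37.7 21.9] yaw 85 z 32.3
blank 95 px [250. 204.] c [505.9 280.3] size [ 5.1 20.3] yaw -7 z 31.7
blank 606 px [310. 180.] c [436.1 261.8] size [37.6 21.7] yaw 85 z 32.2
blank 56 px [310. 204.] c [438.1 287.1] size [ 4.9 14.3] yaw -12 z 31.6
blank 682 px [280. 139.] c [464.8 214.3] size [37.7 21.8] yaw 82 z 32.2
blank 69 px [221. 246.] c [463.4 215.3] size [19.8 36.6] yaw -90 z 32.7
```

View pics/w1.png

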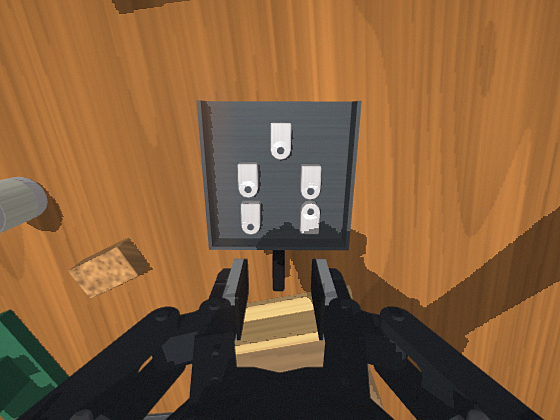

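```bash
python3 - <<'E'
from h import *
P=np.load('w1.npy'); X,Y,Z=np.moveaxis(P,-1,0)
v,u=np.mgrid[:420,:560]
hm=(u>268)&(u<292)&(v>245)&(v<295)&(Z>48)&(Z<62); q=P[hm]; R=cv2.minAreaRect(q[:,:2].astype(np.float32)); print('handle',len(q),np.round(R[0],1),np.round(R[1],1),R[2],np.median(q[:,2]), np.round(cv2.boxPoints(R)).tolist())
wm=(u>190)&(u<370)&(v>95)&(v<255)&(Z>38)&(Z<46); q=P[wm]; R=cv2.minAreaRect(q[:,:2].astype(np.float32)); print('walls',len(q),np.round(R[0],1),np.round(R[1],1),R[2], np.round(cv2.boxPoints(R)).tolist())
fm=(u>190)&(u<370)&(v>95)&(v<255)&(Z>15)&(Z<46); q=P[fm]; R=cv2.minAreaRect(q[:,:2].astype(np.float32)); print('tray',len(q),np.round(R[0],1),np.round(R[1],1),R[2], np.round(cv2.boxPoints(R)).tolist())
# rack/guard
g=(Z>150)&(Y>380); print('guardpts',g.sum())
E
```

```text
handle 456 [482.1 355.8] [46.  13.4] 84.098388671875 55.955138037276754 [[473.0, 334.0], [486.0, 332.0], [491.0, 378.0], [478.0, 379.0]]
walls 2082 [470.8 255.4] [162.2 160.5] 83.6548080444336 [[382.0, 184.0], [542.0, 166.0], [560.0, 327.0], [400.0, 345.0]]
tray 22657 [470.8 255.3] [162.4 160.5] 83.70862579345703 [[382.0, 183.0], [542.0, 166.0], [559.0, 327.0], [400.0, 345.0]]
guardpts 0
```

Emit:
play_rows(travel=[[-0.0287,-0.0007,0],[-0.0287,-0.0007,0],[-0.0287,-0.0007,0],[0,0,0],[0,0,0],[-0.006,0,0.0282],[-0.006,0,0.0282],[-0.006,0,0.0282],[-0.006,0,0.0282],[0,0,0],[0,0,0]], rotation=[[0,0,0],[0,0,0],[0,0,0],[0,0.105,0],[0,0.105,0],[0,0,0],[0,0,0],[0,0,0],[0,0,0],[0,0,0],[0,0,0]], grip=[0.55,0.55,0.55,0.55,0.55,0.55,0.55,0.55,0.55,0.55,0.55])

```text
clock: 28.77
position: [480.1, 348.0, 88.2]
ee_rot: [-0.664, 0.74, -0.071, -0.08]
contact_force: [-0.0, 0.4, 1.0]
gripper_width: 47.2
```

```bash
python3 - <<'E'
from h import *
s=st(); R=Ro.from_quat(s['ee_rot']).as_matrix(); print(np.round(R,3)); print(np.round(R.T@(np.array([481.5,352.6,23.7])-s['position']),1))
i,P,r,t=grab('wrist'); X,Y,Z=np.moveaxis(P,-1,0)
m=(Z>49)&(Z<62)&(np.abs(X-482)<25)&(np.abs(Y-356)<35); q=P[m]; R=cv2.minAreaRect(q[:,:2].astype(np.float32)); print('handle',len(q),np.round(R[0],1),np.round(R[1],1),R[2],np.median(q[:,2]))
i,P,r,t=grab('top'); X,Y,Z=np.moveaxis(P,-1,0)
m=(Z>150)&(Z<200)&(X>380)&(X<600)&(Y>440)&(Y<500);R=cv2.minAreaRect(P[m][:,:2].astype(np.float32)); print('guard',m.sum(),np.round(R[0],1),np.round(R[1],1),R[2])
E
```

```text
t 28.77 pos [480.1 348.   88.2] q [-0.664  0.74  -0.071 -0.08 ] F [-0.   0.4  1. ] w 47.2 j [ 0.95  0.54 -0.19  0.12 -1.04 -1.13]
[[-0.106 -0.994 -0.025]
 [-0.971  0.109 -0.211]
 [ 0.213  0.002 -0.977]]
[-18.3  -1.   62. ]
handle 1438 [482.  356.7] [46.5 13.5] 83.60871124267578 56.004589651835985
guard 207 [487.  466.5] [188.4  11.4] 5.9521403312683105
```

Emit:
play_rows(travel=[[-0.006,-0.0003,0.022],[-0.006,-0.0003,0.022],[-0.005,0,0.016],[0,0,0],[0,0,0],[0,0,0],[0,0,0],[0,0,0],[0,0,0]], rotation=[[0,0,0],[0,0,0],[0,0,0],[0,0,0],[0,0,0],[0,0,0],[0,0,0],[0,0,0],[0,0,0]], grip=[0.55,0.55,0.55,0.55,0,0,0,0,0])

```text
clock: 29.62
position: [482.6, 355.0, 29.5]
ee_rot: [-0.664, 0.741, -0.07, -0.076]
contact_force: [-1.7, 0.3, 5.5]
gripper_width: 12.9
```

Emit:
play_rows(travel=[[0.001,0,-0.005],[0.001,0,-0.005],[0.001,0,-0.005],[0.001,0,-0.005],[0,0,0],[0,0,0]], rotation=[[0,0,0],[0,0,0],[0,0,0],[0,0,0],[0,0,0],[0,0,0]], grip=[0,0,0,0,0,0])

```text
clock: 30.12
position: [481.6, 354.0, 47.6]
ee_rot: [-0.664, 0.741, -0.07, -0.078]
contact_force: [-0.8, 0.1, -4.6]
gripper_width: 13.0
```

```bash
cat >> h.py <<'E'
def traypose(fn=None,save=None):
    "tray pose in tool frame and world from the floor plane and walls seen by the wrist camera"
    s=st(); i,P,r,t=grab('wrist',fn); R=Ro.from_quat(s['ee_rot']).as_matrix(); p=np.array(s['position'])
    T=(P-p)@R   # tool frame
    v,u=np.mgrid[:420,:560]; hsv=cv2.cvtColor(i,cv2.COLOR_BGR2HSV)
    m=(u>180)&(u<380)&(v>30)&(v<250)&(hsv[...,1]<90)&(hsv[...,2]<110)&(T[...,0]>0)&(T[...,0]<200)&(np.abs(T[...,1])<70)&np.isfinite(T[...,2])
    q=T[m]; rng=np.random.default_rng(0); best=None
    for _ in range(300):
        a=q[rng.choice(len(q),3,False)]; n=np.cross(a[1]-a[0],a[2]-a[0]); L=np.linalg.norm(n)
        if L<500: continue
        n/=L
        if abs(n[2])<.5: continue
        k=np.abs((q-a[0])@n)<1.5
        if best is None or k.sum()>best.sum(): best=k
    q=q[best]; c=q.mean(0); n=np.linalg.svd(q-c)[2][2]; n*=-np.sign(n[2])
    nw=R@n; print('floor inliers',len(q),'n tool',np.round(n,3),'pitch(tool) %.1f'%np.degrees(np.arctan2(n[0],-n[2])),'n world',np.round(nw,3),'floor ext tool x',np.round(np.percentile(q[:,0],[1,99]),1),'y',np.round(np.percentile(q[:,1],[1,99]),1),'floor d at TCP %.1f'%((c)@n))
    fr=q[q[:,0]>np.percentile(q[:,0],98)]; print('front edge world',np.round((fr.mean(0))@R.T+p,1))
    hsvm=(hsv[...,1]<45)&(hsv[...,2]>150); hgt=(T-c)@n; bm=hsvm&(hgt>8)&(hgt<20)&(u>180)&(u<380)&(v<300); nn,l,ss,cc=cv2.connectedComponentsWithStats(bm.astype(np.uint8)); print('blanks px',[ (tuple(np.round(cc[k]).astype(int).tolist()),int(ss[k,4])) for k in range(1,nn) if ss[k,4]>60])
E
python3 - <<'E'
from h import *
traypose('w2.png')
E
```

```text
t 30.12 pos [481.6 354.   47.6] q [-0.664  0.741 -0.07  -0.078] F [-0.8  0.1 -4.6] w 13.0 j [ 0.95  0.59 -0.21  0.12 -0.95 -1.15]
floor inliers 9462 n tool [ 0.211  0.001 -0.977] pitch(tool) 12.2 n world [-0.002 -0.003  1.   ] floor ext tool x [ 22.7 123.6] y [-54.8  55.8] floor d at TCP -11.2
front edge world [448.  228.1  35.9]
blanks px [((284, 14), 916), ((213, 77), 2857), ((350, 82), 2839), ((218, 167), 2579), ((348, 173), 2592)]
```

View pics/w2.png

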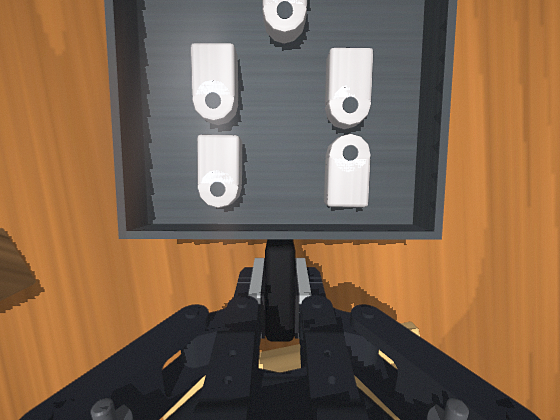

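Emit:
play_rows(travel=[[0.0024,0,-0.011],[0.0048,0,-0.022],[0.0048,0,-0.022],[0.0048,0,-0.022],[0.0048,0,-0.022],[0.0024,0,-0.011],[0,0,0],[0,0,0],[0,0,0],[0,0,0]], rotation=[[0,0,0],[0,0,0],[0,0,0],[0,0,0],[0,0,0],[0,0,0],[0.0095,0,-0.043],[0.0095,0,-0.043],[0.0095,0,-0.043],[0.0095,0,-0.043]], grip=[0,0,0,0,0,0,0,0,0,0])

```text
clock: 31.0
position: [481.1, 352.9, 159.7]
ee_rot: [0.727, -0.679, 0.077, 0.072]
contact_force: [0.3, 0.1, -5.2]
gripper_width: 13.3
```

Emit:
play_rows(travel=[[0.0096,-0.0007,0.0021],[0.0192,-0.0013,0.0041],[0.0192,-0.0013,0.0041],[0.0192,-0.0013,0.0041],[0.0192,-0.0013,0.0041],[0.0192,-0.0013,0.0041],[0.0192,-0.0013,0.0041],[0.015,-0.0013,0.0032],[0.01,-0.0007,0.0021],[0,0,0],[0,0,0],[0,0,0]], rotation=[[0,0,0],[0,0,0],[0,0,0],[0,0,0],[0,0,0],[0,0,0],[0,0,0],[0,0,0],[0,0,0],[0,0,0],[0,0,0],[0,0,0]], grip=[0,0,0,0,0,0,0,0,0,0,0,0])

```text
clock: 32.0
position: [502.6, 201.8, 160.1]
ee_rot: [0.726, -0.679, 0.077, 0.071]
contact_force: [0.5, 1.0, -4.1]
gripper_width: 12.8
```

```bash
python3 - <<'E'
from h import *
traypose(); s=st(False); R=Ro.from_quat(s['ee_rot']).as_matrix(); print(np.round(R,3)); print(np.round(R.T@(np.array([502.4,198.1,159.5])-s['position']),1))
i,P,r,t=grab('top','t4.png'); np.save('t4.npy',P); cv2.imwrite('pics/t4c.png',cv2.resize(i[180:290,170:350],None,fx=4.4,fy=4.4,interpolation=cv2.INTER_CUBIC))
grab('side','s4.png')
E
```

```text
t 32.0 pos [502.6 201.8 160.1] q [ 0.726 -0.679  0.077  0.071] F [ 0.5  1.  -4.1] w 12.8 j [ 0.77  0.35 -0.33  0.19 -1.04 -0.81]
floor inliers 9781 n tool [ 0.229  0.001 -0.973] pitch(tool) 13.3 n world [-0.001 -0.022  1.   ] floor ext tool x [ 22.1 124.2] y [-55.1  56. ] floor d at TCP -11.2
front edge world [486.8  70.5 146. ]
blanks px [((288, 15), 1081), ((215, 80), 2753), ((351, 85), 2735), ((348, 174), 2540), ((218, 168), 2549)]
[[ 0.066 -0.998  0.016]
 [-0.976 -0.068 -0.208]
 [ 0.208 -0.002 -0.978]]
[3.7 0.4 1.3]
```

View pics/t4c.png

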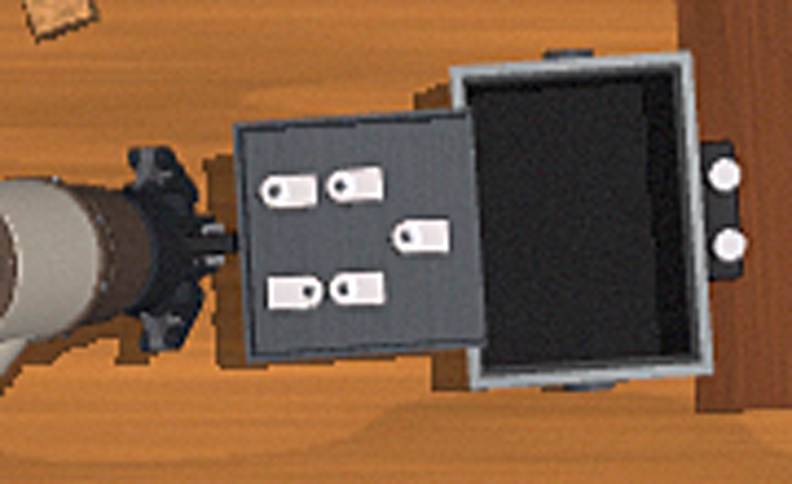

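```bash
python3 - <<'E'
from h import *
i,P,r,t=grab('top')
f=lambda a,b,z: np.round(onz(r,t,a/4.4+170-.4,b/4.4+180-.4,z)[:2],1)
print('front',f(472,110,145),f(485,345,145))
print('rim outer',f(449,68,110),f(469,388,110),'inner',f(466,84,110),f(481,372,110))
P=np.load('t4.npy'); m=(np.abs(P[...,2]-110)<5)&(np.abs(P[...,0]-519)<140)&(P[...,1]<-70)&(P[...,1]>-160)
q=P[m]; R=cv2.minAreaRect(q[:,:2].astype(np.float32)); print(np.round(cv2.boxPoints(R),1))
s=st(); R=Ro.from_quat(s['ee_rot']).as_matrix(); e=np.array([-.068,.998,0])
th=np.radians(1.1); o=np.array(s['position'])-(96.6*np.cos(th))*e; print('origin approx',o)
E
```

```text
front [591.7  27.6] [433.5  17.9]
rim outer [624.5  44.2] [400.4  30.9] inner [612.2  31.8] [412.6  21.7]
[[ 409.9  -70.1]
 [ 409.9 -137.6]
 [ 637.4 -137.6]
 [ 637.4  -70.1]]
t 32.2 pos [502.3 202.  159.9] q [ 0.727 -0.679  0.077  0.071] F [-0.4 -0.3 -5.4] w 13.0 j [ 0.77  0.35 -0.33  0.19 -1.04 -0.81]
origin approx [508.866193   105.57524864 159.89333933]
```

Emit:
play_rows(travel=[[0.0026,0,0.0005],[0.0023,0,0.0005],[-0.0016,0,0.0073],[-0.0016,0,0.0073],[-0.0016,0,0.0073],[-0.0012,0,0.005],[0,0,0],[0,0,0],[0,0,0]], rotation=[[0,0.02,0],[0,0,0],[0,0,0],[0,0,0],[0,0,0],[0,0,0],[0,0,0],[0,0,0],[0,0,0]], grip=[0,0,0,0,0,0,0,0,0])

```text
clock: 32.95
position: [503.0, 196.1, 132.6]
ee_rot: [0.726, -0.678, 0.084, 0.078]
contact_force: [1.2, -0.7, -3.7]
gripper_width: 13.4
```

```bash
python3 - <<'E'
from h import *
traypose(); i,P,r,t=grab('side','s5.png'); cv2.imwrite('pics/s5c.png',cv2.resize(i[130:290,190:320],None,fx=4.5,fy=3.7,interpolation=cv2.INTER_CUBIC))
i,P,r,t=grab('top'); cv2.imwrite('pics/t5c.png',cv2.resize(i[180:290,170:350],None,fx=4.4,fy=4.4,interpolation=cv2.INTER_CUBIC))
E
```

```text
t 32.95 pos [503.  196.1 132.6] q [ 0.726 -0.678  0.084  0.078] F [ 1.2 -0.7 -3.7] w 13.4 j [ 0.77  0.38 -0.37  0.21 -0.98 -0.83]
floor inliers 10447 n tool [ 0.228  0.002 -0.974] pitch(tool) 13.2 n world [-0.004 -0.     1.   ] floor ext tool x [ 22.4 124.2] y [-55.3  56. ] floor d at TCP -11.3
front edge world [488.   64.5 121.1]
blanks px [((288, 15), 1078), ((215, 80), 2759), ((351, 85), 2728), ((348, 174), 2554), ((218, 168), 2550)]
```

View pics/s5c.png

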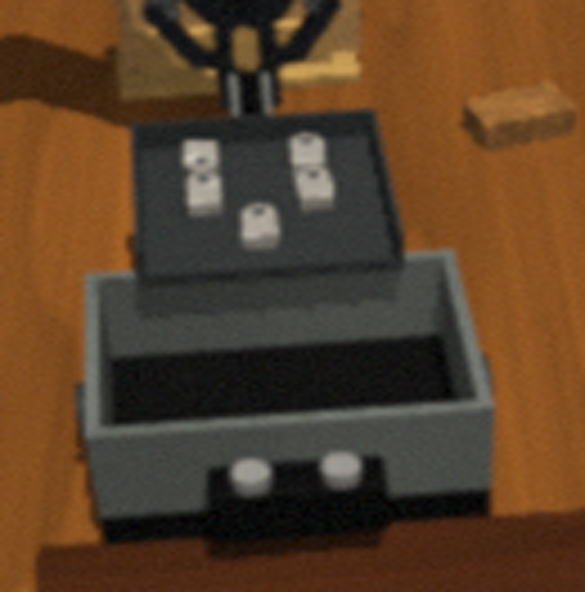

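Emit:
play_rows(travel=[[-0.0007,0,0.0034],[-0.0007,0,0.0034],[0,0,0],[0,0,0]], rotation=[[0,0,0],[0,0,0],[0,0,0],[0,0,0]], grip=[0,0,0,0])

```text
clock: 33.43
position: [502.6, 195.6, 125.5]
ee_rot: [0.726, -0.678, 0.084, 0.078]
contact_force: [0.2, 0.5, -3.6]
gripper_width: 13.1
```

```bash
python3 - <<'E'
from h import *
traypose(); s=st(False); print(s['wrist_torque'])
E
```

```text
t 33.43 pos [502.6 195.6 125.5] q [ 0.726 -0.678  0.084  0.078] F [ 0.2  0.5 -3.6] w 13.1 j [ 0.77  0.39 -0.38  0.22 -0.96 -0.84]
floor inliers 10361 n tool [ 0.227  0.001 -0.974] pitch(tool) 13.1 n world [-0.002  0.001  1.   ] floor ext tool x [ 22. 124.] y [-55.3  56. ] floor d at TCP -11.3
front edge world [481.9  63.9 114.3]
blanks px [((288, 15), 1055), ((214, 80), 2755), ((351, 84), 2750), ((348, 174), 2563), ((218, 168), 2542)]
[0.9226036  0.04913251 0.01585356]
```

```bash
cat > tip.py <<'E'
from h import *
def rows(th,X0,Zt,al,d):
    th=np.radians(th); al=np.radians(al); out=[]
    p=lambda k: np.array([(X0-d[k])*np.cos(th[k])-Zt*np.sin(th[k]),(X0-d[k])*np.sin(th[k])+Zt*np.cos(th[k])])
    for k in range(len(th)-1):
        f=al-th[k]; D=p(k+1)-p(k)
        out.append([D@[-np.cos(f),np.sin(f)],0,D@[-np.sin(f),-np.cos(f)]])
    return np.array(out)
if __name__=='__main__':
    th=np.linspace(0,58,21); d=np.interp(th,[0,25,58],[9.5,9.5,16])
    o=rows(th,177.6,15.3,13.1,d)
    print((o/1000).round(4).tolist(), o.sum(0))
E
python3 tip.py
```

```text
[[0.0029, 0.0, -0.008], [0.0029, 0.0, -0.008], [0.0029, 0.0, -0.008], [0.0029, 0.0, -0.008], [0.0029, 0.0, -0.008], [0.0029, 0.0, -0.008], [0.0029, 0.0, -0.008], [0.0029, 0.0, -0.008], [0.0031, 0.0, -0.008], [0.0034, 0.0, -0.0079], [0.0034, 0.0, -0.0078], [0.0034, 0.0, -0.0078], [0.0034, 0.0, -0.0078], [0.0034, 0.0, -0.0078], [0.0034, 0.0, -0.0077], [0.0034, 0.0, -0.0077], [0.0034, 0.0, -0.0077], [0.0034, 0.0, -0.0076], [0.0034, 0.0, -0.0076], [0.0034, 0.0, -0.0076]] [  63.5535697     0.         -157.35315638]
```

Emit:
play_rows(travel=[[0.0029,0,-0.008],[0.0029,0,-0.008],[0.0029,0,-0.008],[0.0029,0,-0.008],[0.0029,0,-0.008],[0.0029,0,-0.008],[0.0029,0,-0.008],[0,0,0],[0,0,0]], rotation=[[0,-0.0506,0],[0,-0.0506,0],[0,-0.0506,0],[0,-0.0506,0],[0,-0.0506,0],[0,-0.0506,0],[0,-0.0506,0],[0,0,0],[0,0,0]], grip=[0,0,0,0,0,0,0,0,0])

```text
clock: 34.23
position: [503.7, 179.2, 183.0]
ee_rot: [0.729, -0.682, -0.045, -0.043]
contact_force: [-0.2, -0.1, -6.1]
gripper_width: 13.3
```

```bash
python3 - <<'E'
from h import *
traypose(); s=st(False); print(s['wrist_torque'])
i,P,r,t=grab('side'); cv2.imwrite('pics/s6c.png',cv2.resize(i[130:290,190:320],None,fx=4.5,fy=3.7,interpolation=cv2.INTER_CUBIC))
E
```

```text
t 34.23 pos [503.7 179.2 183. ] q [ 0.729 -0.682 -0.045 -0.043] F [-0.2 -0.1 -6.1] w 13.3 j [ 0.58  0.26 -0.26 -0.13 -0.99 -0.45]
floor inliers 5824 n tool [ 0.227  0.001 -0.974] pitch(tool) 13.1 n world [ 0.02  -0.345  0.938] floor ext tool x [ 21.6 124.3] y [-47.3  56. ] floor d at TCP -11.3
front edge world [490.3  59.8 127.2]
blanks px [((287, 15), 1002), ((214, 78), 2732), ((351, 84), 2760), ((218, 164), 2530), ((348, 172), 2534)]
[-0.19473694 -0.04322544  0.04673582]
```

Emit:
play_rows(travel=[[0.0029,0,-0.0072],[0.0031,0,-0.0074],[0.0034,0,-0.0074],[0.0034,0,-0.0076],[0.0034,0,-0.0078],[0.0034,0,-0.0078]], rotation=[[0,-0.0506,0],[0,-0.0506,0],[0,-0.0506,0],[0,-0.0506,0],[0,-0.0506,0],[0,-0.0506,0]], grip=[0,0,0,0,0,0])

```text
clock: 34.83
position: [505.6, 149.9, 221.9]
ee_rot: [0.715, -0.666, -0.155, -0.145]
contact_force: [-0.1, -0.8, -2.4]
gripper_width: 13.6
```

Emit:
play_rows(travel=[[0.0034,0,-0.0078],[0.0034,0,-0.0077],[0.0034,0,-0.0077],[0.0034,0,-0.0077],[0.0034,0,-0.0076],[0.0034,0,-0.0076],[0.0034,0,-0.0076],[0,0,0],[0,0,0],[0,0,0],[0,0,0],[0,0,0]], rotation=[[0,-0.0506,0],[0,-0.0506,0],[0,-0.0506,0],[0,-0.0506,0],[0,-0.0506,0],[0,-0.0506,0],[0,-0.0506,0],[0,0,0],[0,0,0],[0,0,0],[0,0,0],[0,0,0]], grip=[0,0,0,0,0,0,0,0,0,0,0,0])

```text
clock: 35.83
position: [509.1, 101.4, 253.3]
ee_rot: [0.676, -0.631, -0.277, -0.26]
contact_force: [0.7, 0.5, 1.0]
gripper_width: 12.7
```

```bash
python3 - <<'E'
from h import *
traypose('w7.png'); s=st(False); print(s['wrist_torque'])
i,P,r,t=grab('side'); cv2.imwrite('pics/s7c.png',cv2.resize(i[130:290,190:320],None,fx=4.5,fy=3.7,interpolation=cv2.INTER_CUBIC))
E
```

```text
t 35.83 pos [509.1 101.4 253.3] q [ 0.676 -0.631 -0.277 -0.26 ] F [0.7 0.5 1. ] w 12.7 j [ 0.01  0.28 -0.03 -0.8  -1.39  0.27]Traceback (most recent call last):
  File "<stdin>", line 2, in <module>
  File "h.py", line 56, in traypose
    q=q[best]; c=q.mean(0); n=np.linalg.svd(q-c)[2][2]; n*=-np.sign(n[2])
                              ~~~~~~~~~~~~~^^^^^
    u, s, vh = gufunc(a, signature=signature)
               ~~~~~~^^^^^^^^^^^^^^^^^^^^^^^^
numpy._core._exceptions._ArrayMemoryError: Unable to allocate 10.4 GiB for an array with shape (37337, 37337) and data type float64
```

```bash
sed -i 's/np.linalg.svd(q-c)/np.linalg.svd(q-c,full_matrices=False)/' h.py; python3 - <<'E'
from h import *
s=st(False);R=Ro.from_quat(s['ee_rot']).as_matrix(); print('tool tilt',np.degrees(np.arccos(-R[2,2])),s['wrist_torque'])
a=cv2.imread('pics/w7.png'); i,P,r,t=grab('side'); c=cv2.resize(i[120:280,190:320],(420,517),interpolation=cv2.INTER_CUBIC)
cv2.imwrite('pics/s7.png',np.hstack([c,cv2.copyMakeBorder(cv2.resize(a,(380,285)),0,232,0,0,cv2.BORDER_CONSTANT)]))
E
```

```text
tool tilt 44.725219198427666 [-1.08568805 -0.23293613 -0.2567347 ]
```

View pics/s7.png

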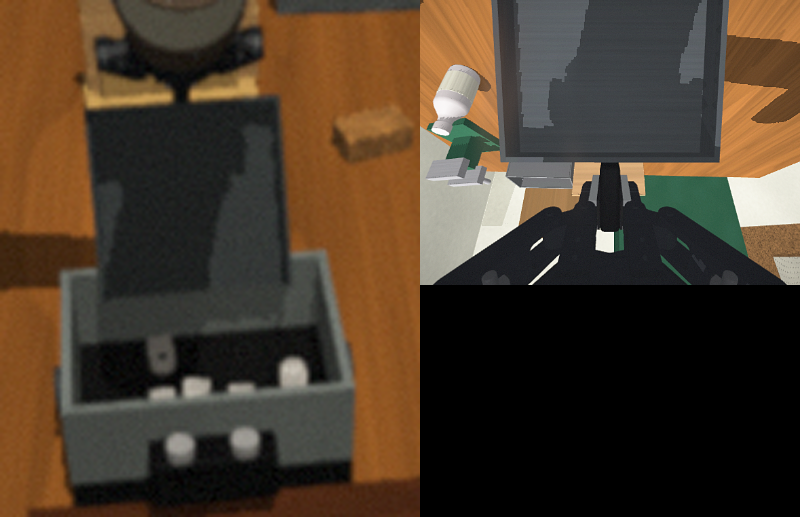

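Emit:
play_rows(travel=[[-0.014,0,-0.0142],[-0.014,0,-0.0142],[0,0,0],[0,0,0],[0,0,0],[0,0,0],[0,0,0],[0,0,0],[0,0,0],[0,0,0],[0,0,0],[0,0,0]], rotation=[[0,0,0],[0,0,0],[0,0.1,0],[0,0.1,0],[0,0.1,0],[0,0.1,0],[0,0.1,0],[0,0.1,0],[0,0.1,0],[0,0.1,0],[0,0.1,0],[0,0.112,0]], grip=[0,0,0,0,0,0,0,0,0,0,0,0])

```text
clock: 36.93
position: [508.1, 101.1, 292.6]
ee_rot: [0.726, -0.678, 0.086, 0.08]
contact_force: [0.4, -0.9, -4.1]
gripper_width: 13.0
```

Emit:
play_rows(travel=[[-0.0276,0.001,0.0077],[-0.0276,0.001,0.0077],[-0.0276,0.001,0.0077],[-0.0276,0.001,0.0077],[-0.0276,0.001,0.0077],[-0.0276,0.001,0.0077],[-0.0276,0.001,0.0077],[-0.0276,0.001,0.0077],[-0.0276,0.001,0.0077],[-0.0276,0.001,0.0077],[0,0,0],[0,0,0]], rotation=[[0,0,0],[0,0,0],[0,0,0],[0,0,0],[0,0,0],[0,0,0],[0,0,0],[0,0,0],[0,0,0],[0,0,0],[-0.019,0,0.086],[-0.019,0,0.086]], grip=[0,0,0,0,0,0,0,0,0,0,0,0])

```text
clock: 37.93
position: [480.5, 351.7, 152.0]
ee_rot: [-0.663, 0.74, -0.078, -0.087]
contact_force: [-0.2, -1.7, -2.9]
gripper_width: 13.3
```

Emit:
play_rows(travel=[[0,0,0],[0,0,0]], rotation=[[0,0,0],[0,0,0]], grip=[0,0])

```text
clock: 38.1
position: [481.9, 350.7, 153.9]
ee_rot: [-0.664, 0.739, -0.078, -0.085]
contact_force: [0.2, -0.2, -2.8]
gripper_width: 13.2
```

```bash
python3 - <<'E'
from h import *
traypose(); s=st(False);R=Ro.from_quat(s['ee_rot']).as_matrix(); print(np.round(R,3));print(np.round(R.T@(np.array([482.6,352,31.5])-s['position']),1))
E
```

```text
t 38.1 pos [481.9 350.7 153.9] q [-0.664  0.739 -0.078 -0.085] F [ 0.2 -0.2 -2.8] w 13.2 j [ 0.96  0.48 -0.11  0.12 -1.19 -1.12]
floor inliers 1904 n tool [ 0.234  0.01  -0.972] pitch(tool) 13.5 n world [-0.013 -0.003  1.   ] floor ext tool x [ 21.3 124.5] y [-50.8  56.6] floor d at TCP -10.8
front edge world [425.2 225.4 142. ]
blanks px []
[[-0.104 -0.994 -0.022]
 [-0.968  0.107 -0.228]
 [ 0.229 -0.003 -0.974]]
[-2.960e+01 -1.000e-01  1.193e+02]
```

Emit:
play_rows(travel=[[-0.005,0,0.0214],[-0.005,0,0.0214],[-0.005,0,0.0214],[-0.005,0,0.0214],[-0.005,0,0.0214],[-0.0017,0,0.0073],[-0.001,0,0.004],[-0.0006,0,0.0025],[0,0,0],[0,0,0]], rotation=[[0,0,0],[0,0,0],[0,0,0],[0,0,0],[0,0,0],[0,0,0],[0,0,0],[0,0,0],[0,0,0],[0,0,0]], grip=[0,0,0,0,0,0,0,0,0,0])

```text
clock: 38.98
position: [483.3, 351.5, 32.3]
ee_rot: [-0.663, 0.74, -0.078, -0.083]
contact_force: [-0.0, -0.3, -1.7]
gripper_width: 12.8
```

```bash
python3 - <<'E'
from h import *
traypose()
E
```

```text
t 38.98 pos [483.3 351.5  32.3] q [-0.663  0.74  -0.078 -0.083] F [-0.  -0.3 -1.7] w 12.8 j [ 0.96  0.62 -0.23  0.14 -0.93 -1.16]
floor inliers 1995 n tool [ 0.236  0.01  -0.972] pitch(tool) 13.6 n world [-0.016 -0.009  1.   ] floor ext tool x [ 21.4 124.6] y [-50.5  56.6] floor d at TCP -10.7
front edge world [426.4 226.2  19.7]
blanks px []
```

Emit:
play_rows(travel=[[0,0,0],[0,0,0],[0,0,0],[0,0,0],[0.0046,0,-0.0195],[0.0069,0,-0.029],[0.008,0,-0.034],[0.008,0,-0.034],[0.008,0,-0.034],[0.008,0,-0.034],[0,0,0],[0,0,0]], rotation=[[0,0,0],[0,0,0],[0,0,0],[0,0,0],[0,0,0],[0,0,0],[0,0,0],[0,0,0],[0,0,0],[0,0,0],[0,-0.118,0],[0,-0.118,0]], grip=[0.2,0.4,0.55,0.55,0.55,0.55,0.55,0.55,0.55,0.55,0.55,0.55])

```text
clock: 40.03
position: [482.8, 352.8, 223.4]
ee_rot: [-0.668, 0.744, 0.002, 0.008]
contact_force: [-0.7, -0.1, -2.0]
gripper_width: 47.2
```

Emit:
play_rows(travel=[[0,0,0],[0,0,0],[0,0,0],[0,0,0],[0,0,0],[0,0,0],[0,0,0],[0,0,0],[0,0,0],[0,0,0],[0,0,0],[0,0,0]], rotation=[[0,0,-0.119],[0,0,-0.119],[0,0,-0.119],[0,0,-0.119],[0,0,-0.119],[0,0,-0.119],[0,0,-0.119],[0,0,-0.119],[0,0,-0.119],[0,0,-0.119],[0,0,-0.119],[0,0,-0.119]], grip=[0.55,0.55,0.55,0.55,0.55,0.55,0.55,0.55,0.55,0.55,0.55,0.55])

```text
clock: 41.03
position: [481.9, 350.3, 220.9]
ee_rot: [0.992, -0.123, 0.002, -0.003]
contact_force: [0.0, 0.0, -0.6]
gripper_width: 47.0
```

Emit:
play_rows(travel=[[0,0,0],[0,0,0],[0,0,0],[0,0,0]], rotation=[[0,0,-0.119],[0,0,-0.119],[0,0,-0.119],[0,0,0]], grip=[0.55,0.55,0.55,0.55])

```text
clock: 41.37
position: [481.9, 350.4, 220.8]
ee_rot: [0.999, 0.054, 0.002, -0.003]
contact_force: [-0.3, -0.1, 0.5]
gripper_width: 46.9
```

```bash
python3 - <<'E'
from h import *
s=st(); 
i,P,r,t=grab('top','t8.png'); X,Y,Z=np.moveaxis(P,-1,0)
m=(Z>150)&(Z<195)&(X>380)&(X<600)&(Y>440)&(Y<500);R=cv2.minAreaRect(P[m][:,:2].astype(np.float32)); print('guard top view',m.sum(),np.round(R[0],1),np.round(R[1],1),R[2])
m=(X>370)&(X<575)&(Y>150)&(Y<340)&(Z>10)&(Z<50); v,u=np.nonzero(m); print('tray z',np.round(np.percentile(Z[m],[5,50,95]),1))
i,P,r,t=grab('wrist'); X,Y,Z=np.moveaxis(P,-1,0)
m=(Z>174)&(Z<190)&(Y>430);print(m.sum())
if m.sum()>20: R=cv2.minAreaRect(P[m][:,:2].astype(np.float32)); print('guard wrist',np.round(R[0],1),np.round(R[1],1),R[2],np.median(Z[m]))
goto(487,467,6,230)
E
```

```text
t 41.37 pos [481.9 350.4 220.8] q [ 0.999  0.054  0.002 -0.003] F [-0.3 -0.1  0.5] w 46.9 j [ 0.9   0.34 -0.09 -0.   -1.14  0.78]
guard top view 172 [486.9 466.9] [188.6  11.8] 5.987508296966553
tray z [14.3 19.2 41.4]
5047
guard wrist [494.7 465.5] [177.2   9.9] 5.921800136566162 181.7526773992644
rotz(tool) -0.003 shift x 17.2 y -115.4 z -9.2
```

Emit:
play_rows(travel=[[0.0043,-0.0285,0],[0.0043,-0.0285,0],[0.0043,-0.0285,0],[0.0043,-0.0285,0],[0,0,0],[0,0,0.025],[0,0,0.025],[0,0,0.018],[0,0,0],[0,0,0]], rotation=[[0,0,0],[0,0,0],[0,0,0],[0,0,0],[0,0,0],[0,0,0],[0,0,0],[0,0,0],[0,0,0],[0,0,0]], grip=[0.55,0.55,0.55,0.55,0.55,0.55,0.55,0.55,0.55,0.55])

```text
clock: 42.3
position: [487.3, 465.4, 152.6]
ee_rot: [0.999, 0.052, 0.002, -0.002]
contact_force: [-0.9, 0.6, 1.1]
gripper_width: 47.1
```

Emit:
play_rows(travel=[[0,0,0],[0,0,0],[0,0,0],[0,0,0],[0,0,0],[0,0,0],[0,0,0]], rotation=[[0,0,0],[0,0,0],[0,0,0],[0,0,0],[0,0,0],[0,0,0],[0,0,0]], grip=[0.3,0.15,0,0,0,0,0])

```text
clock: 42.88
position: [487.9, 466.5, 155.2]
ee_rot: [0.999, 0.053, 0.003, -0.004]
contact_force: [-0.7, 0.0, 6.3]
gripper_width: 6.7
```

```bash
python3 - <<'E'
from h import *
st()
E
```

```text
t 42.88 pos [487.9 466.5 155.2] q [ 0.999  0.053  0.003 -0.004] F [-0.7  0.   6.3] w 6.7 j [ 1.    0.52  0.03  0.   -1.07  0.67]
```

Emit:
play_rows(travel=[[0,0,-0.01],[0,0,-0.015],[0,0,-0.02],[0,0,-0.03],[0,0,-0.03],[0,0,-0.032],[0,0,0],[-0.0002,0.0147,0],[-0.0002,0.0295,0],[-0.0002,0.0295,0],[-0.0002,0.0295,0],[-0.0002,0.0295,0]], rotation=[[0,0,0],[0,0,0],[0,0,0],[0,0,0],[0,0,0],[0,0,0],[0,0,0.037],[0,0,0],[0,0,0],[0,0,0],[0,0,0],[0,0,0]], grip=[0,0,0,0,0,0,0,0,0,0,0,0])

```text
clock: 43.88
position: [494.1, 331.5, 288.8]
ee_rot: [0.999, 0.034, 0.001, -0.003]
contact_force: [1.4, -0.6, -2.1]
gripper_width: 6.9
```

Emit:
play_rows(travel=[[-0.0002,0.0295,0],[-0.0002,0.0295,0],[-0.0002,0.0295,0],[-0.0002,0.0295,0],[-0.0002,0.0295,0],[-0.0002,0.0295,0],[-0.0002,0.0295,0],[-0.0002,0.0295,0],[-0.0002,0.0295,0],[-0.0002,0.0147,0],[0,0,0],[0,0,0]], rotation=[[0,0,0],[0,0,0],[0,0,0],[0,0,0],[0,0,0],[0,0,0],[0,0,0],[0,0,0],[0,0,0],[0,0,0],[0.1,0,0],[0.1,0,0]], grip=[0,0,0,0,0,0,0,0,0,0,0,0])

```text
clock: 44.88
position: [511.1, 53.5, 287.7]
ee_rot: [0.994, 0.035, -0.002, -0.105]
contact_force: [0.6, -0.6, -2.7]
gripper_width: 6.5
```

Emit:
play_rows(travel=[[0,0,0],[0,0,0],[0,0.009,0.0276],[0,0.009,0.0276],[0,0.009,0.0276],[0,0.009,0.0276],[0,0.005,0.0138],[0,0,0],[0,0,0]], rotation=[[0.057,0,0],[0.057,0,0],[0,0,0],[0,0,0],[0,0,0],[0,0,0],[0,0,0],[0,0,0],[0,0,0]], grip=[0,0,0,0,0,0,0,0,0])

```text
clock: 45.63
position: [512.2, 53.1, 156.6]
ee_rot: [0.987, 0.034, -0.004, -0.159]
contact_force: [0.2, -0.2, -2.0]
gripper_width: 6.6
```

```bash
cat > gd.py <<'E'
from h import *
def guard():
    i,P,r,t=grab('top'); X,Y,Z=np.moveaxis(P,-1,0)
    e=np.array([-.0677,.9977]); w=np.array([.9977,.0677]); c=np.array([519,-47.4])
    h=(P[...,:2]-c)@e; k=(P[...,:2]-c)@w
    i2=cv2.cvtColor(i,cv2.COLOR_BGR2HSV)
    m=(h>5)&(h<220)&(np.abs(k)<115)&(Z>118)&(i2[...,1]>60); print('pts',m.sum())
    for zz in range(120,190,8):
        s=m&(np.abs(Z-zz)<4)
        if s.sum()>15: print(zz,s.sum(),'h',np.round(np.percentile(h[s],[5,50,95]),1),'k',np.round(np.percentile(k[s],[1,99]),1),'slope',np.round(np.polyfit(k[s],h[s],1)[0],3))
    cv2.imwrite('pics/g.png',cv2.resize(i[170:300,170:350],None,fx=4.4,fy=4.4,interpolation=cv2.INTER_CUBIC))
s=st();R=Ro.from_quat(s['ee_rot']).as_matrix(); print(np.round(R,3)); print(np.round(R.T@(np.array([514.5,34.7,138.7])-s['position']),1)); guard()
E
python3 gd.py
```

```text
t 45.63 pos [512.2  53.1 156.6] q [ 0.987  0.034 -0.004 -0.159] F [ 0.2 -0.2 -2. ] w 6.6 j [ 0.21  0.29 -0.24 -0.37 -1.03  1.62]
[[ 0.998  0.066 -0.019]
 [ 0.068 -0.947  0.313]
 [ 0.002 -0.314 -0.95 ]]
[ 1.  23.2 11.2]
pts 993
120 16 h [116.5 117.5 119.2] k [-91.5  90.9] slope 0.005
128 18 h [112.8 115.5 117.1] k [-90.8  90. ] slope 0.009
136 23 h [110.8 112.6 114.3] k [-94.  92.] slope 0.004
144 18 h [108.1 109.5 111.4] k [-86.3  92.6] slope 0.003
152 17 h [105.9 107.2 108.8] k [-92.3  88.4] slope -0.001
160 20 h [103.6 105.  106.4] k [-91.5  90.2] slope -0.0
168 23 h [100.8 102.2 103.2] k [-92.7  92.2] slope 0.001
176 30 h [ 91.2  99.  100.9] k [-91.5  94.2] slope -0.001
184 74 h [90.  93.8 97.8] k [-93.8  94.8] slope 0.006
```

View pics/g.png

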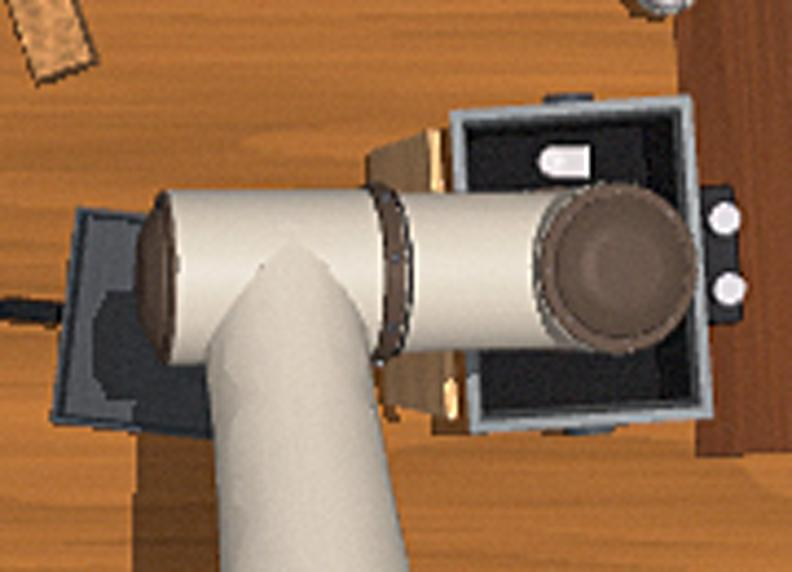

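Emit:
play_rows(travel=[[0,0.0025,0.0076],[0,0.0025,0.0076],[0,0.005,-0.0016],[0,0.005,-0.0016],[0,0.005,-0.0016],[0,0,0],[0,0,0]], rotation=[[0,0,0],[0,0,0],[0,0,0],[0,0,0],[0,0,0],[0,0,0],[0,0,0]], grip=[0,0,0,0,0,0,0])

```text
clock: 46.27
position: [514.0, 37.1, 141.3]
ee_rot: [0.987, 0.034, -0.003, -0.159]
contact_force: [0.4, 1.1, -2.5]
gripper_width: 7.1
```

```bash
python3 gd.py
```

```text
t 46.27 pos [514.   37.1 141.3] q [ 0.987  0.034 -0.003 -0.159] F [ 0.4  1.1 -2.5] w 7.1 j [ 0.18  0.31 -0.25 -0.38 -1.    1.66]
[[ 0.998  0.065 -0.016]
 [ 0.067 -0.947  0.314]
 [ 0.005 -0.314 -0.949]]
[0.3 3.1 1.7]
pts 725
128 21 h [92.6 94.3 95.7] k [-89.   92.7] slope -0.001
136 18 h [90.3 91.6 93.8] k [-90.1  91.8] slope 0.003
144 23 h [88.  89.1 91.2] k [-91.2  92.1] slope -0.002
152 22 h [85.1 86.7 87.8] k [-90.7  92.7] slope 0.001
160 28 h [76.  83.6 85. ] k [-89.7  91.8] slope -0.001
168 80 h [74.1 78.  81.9] k [-93.4  94.5] slope 0.0
```

Emit:
play_rows(travel=[[0,0.001,0.003],[0,0.0024,-0.0008],[0,0,0],[0,0,0]], rotation=[[0,0,0],[0,0,0],[0,0,0],[0,0,0]], grip=[0,0,0,0])

```text
clock: 46.65
position: [513.9, 35.0, 137.8]
ee_rot: [0.987, 0.034, -0.003, -0.159]
contact_force: [-0.8, 0.1, -1.9]
gripper_width: 7.0
```

```bash
python3 gd.py
```

```text
t 46.65 pos [513.9  35.  137.8] q [ 0.987  0.034 -0.003 -0.159] F [-0.8  0.1 -1.9] w 7.0 j [ 0.18  0.32 -0.25 -0.38 -1.    1.67]
[[ 0.998  0.066 -0.017]
 [ 0.068 -0.947  0.314]
 [ 0.004 -0.314 -0.949]]
[ 0.6  0.1 -1. ]
pts 690
128 22 h [89.5 91.1 92.3] k [-92.2  94.4] slope 0.004
136 21 h [87.  88.3 89.4] k [-91.4  90. ] slope 0.001
144 21 h [83.7 85.  87.4] k [-88.9  92.9] slope 0.002
152 23 h [80.7 82.8 85.4] k [-93.6  92.5] slope 0.008
160 59 h [71.8 75.5 81.6] k [-94.   93.5] slope 0.005
168 38 h [72.8 76.8 79.2] k [-92.5  93.5] slope 0.007
```

Emit:
play_rows(travel=[[0,0.0015,0.0003],[0,0.0015,0.0002],[0,0,0],[0,0,0]], rotation=[[0,0,0],[0,0,0],[0,0,0],[0,0,0]], grip=[0,0,0,0])

```text
clock: 47.03
position: [514.2, 32.7, 136.9]
ee_rot: [0.987, 0.034, -0.003, -0.159]
contact_force: [-1.3, 2.4, 1.1]
gripper_width: 6.8
```

Emit:
play_rows(travel=[[0,0,0],[0,0,0],[0,0,0],[0,0,0],[0,0,0],[0,0,0],[0,0,0]], rotation=[[0,0,0],[0,0,0],[0,0,0],[0,0,0],[0,0,0],[0,0,0],[0,0,0]], grip=[0.12,0.16,0.2,0.25,0.3,0.35,0.4])

```text
clock: 47.62
position: [514.1, 32.3, 136.4]
ee_rot: [0.987, 0.034, -0.003, -0.159]
contact_force: [-0.6, 0.3, 0.4]
gripper_width: 34.1
```

Emit:
play_rows(travel=[[0,0,-0.005],[0,0,-0.01],[0,0,-0.02],[0,0,-0.03],[0,0,-0.035],[0,0,-0.035],[0,0,-0.035],[0,0,0]], rotation=[[0,0,0],[0,0,0],[0,0,0],[0,0,0],[0,0,0],[0,0,0],[0,0,0],[0,0,0]], grip=[0.4,0.4,0.4,0.4,0.4,0.4,0.4,0.4])

```text
clock: 48.28
position: [520.2, -23.6, 306.6]
ee_rot: [0.987, 0.035, 0.005, -0.157]
contact_force: [0.7, 0.9, 1.5]
gripper_width: 33.8
```

```bash
python3 gd.py; python3 -c "
from h import *
i,P,r,t=grab('side'); cv2.imwrite('pics/s9.png',cv2.resize(i[100:420,150:340],None,fx=2.6,fy=1.8,interpolation=cv2.INTER_CUBIC))"
```

```text
t 48.28 pos [520.2 -23.6 306.6] q [ 0.987  0.035  0.005 -0.157] F [0.7 0.9 1.5] w 33.8 j [ 0.07  0.19  0.01 -0.32 -1.38  1.63]
[[ 0.998  0.07  -0.001]
 [ 0.067 -0.948  0.311]
 [ 0.02  -0.31  -0.95 ]]
[ -5.2  -3.5 177.7]
pts 789
160 22 h [68.5 72.3 77.9] k [70.8 94.5] slope -0.004
```

Emit:
play_rows(travel=[[0,0,0],[0,0,0],[0,0,0],[0,0,0],[0,0,0],[-0.0174,0.0315,0],[-0.0174,0.0315,0],[-0.0174,0.0315,0],[-0.0174,0.0315,0],[-0.0174,0.0315,0],[-0.0174,0.0315,0],[-0.0174,0.0315,0]], rotation=[[-0.105,0,0],[-0.105,0,0],[-0.105,0,0],[0,0,-0.123],[0,0,-0.123],[0,0,0],[0,0,0],[0,0,0],[0,0,0],[0,0,0],[0,0,0],[0,0,0]], grip=[0.3,0,0,0,0,0,0,0,0,0,0,0])

```text
clock: 49.38
position: [468.1, -269.4, 295.4]
ee_rot: [0.988, 0.157, 0.002, -0.003]
contact_force: [0.9, 0.3, -0.4]
gripper_width: -0.1
```

Emit:
play_rows(travel=[[-0.0174,0.0315,0],[-0.0174,0.0315,0],[-0.0174,0.0315,0],[-0.0174,0.0315,0],[-0.0174,0.0315,0],[-0.0174,0.0315,0],[0,0,0],[0,0,0]], rotation=[[0,0,0],[0,0,0],[0,0,0],[0,0,0],[0,0,0],[0,0,0],[0,0,0],[0,0,0]], grip=[0,0,0,0,0,0,0,0])

```text
clock: 50.05
position: [427.3, -481.3, 292.7]
ee_rot: [0.988, 0.155, 0.001, -0.004]
contact_force: [-0.3, 0.4, -0.0]
gripper_width: 0.1
```

```bash
sed -i '/^s=st()/,$d' gd.py; python3 - <<'E'
from gd import *
s=st(); guard()
i,P,r,t=grab('side'); cv2.imwrite('pics/s9.png',cv2.resize(i[100:420,150:340],None,fx=2.6,fy=1.8,interpolation=cv2.INTER_CUBIC))
a=cv2.imread('pics/g.png'); b=cv2.imread('pics/s9.png'); a=cv2.resize(a,(420,303)); b=cv2.resize(b,(360,420)); cv2.imwrite('pics/c9.png',np.hstack([cv2.copyMakeBorder(a,0,117,0,0,cv2.BORDER_CONSTANT),b]))
i,P,r,t=grab('wrist'); X,Y,Z=np.moveaxis(P,-1,0)
m=(Z>120)&(Z<150)&(np.hypot(X-497,Y+462)<60); q=P[m]
if len(q)>20:
    f=lambda c: np.linalg.norm(q-c,axis=1)-13
    from scipy.optimize import least_squares
    o=least_squares(f,[497,-462,128],loss='soft_l1'); print('ball',len(q),np.round(o.x,1),np.abs(o.fun).mean(), q[:,2].max())
m=(Z>55)&(Z<65)&(np.hypot(X-497,Y+463)<75); R=cv2.minAreaRect(P[m][:,:2].astype(np.float32)); print('box',m.sum(),np.round(R[0],1),np.round(R[1],1),R[2])
goto(431,-484,18,114)
E
```

```text
t 50.05 pos [ 427.3 -481.3  292.7] q [ 0.988  0.155  0.001 -0.004] F [-0.3  0.4 -0. ] w 0.1 j [-0.6   0.39  0.17 -0.01 -1.35  2.48]
pts 455
120 39 h [88.7 89.9 91.4] k [-92.3  82.6] slope 0.002
128 52 h [85.6 87.6 89. ] k [-93.2  93.5] slope 0.007
136 54 h [82.6 84.7 86.4] k [-89.5  86.5] slope -0.002
144 51 h [80.5 81.8 83.8] k [-90.7  92.2] slope 0.003
152 45 h [77.7 79.3 80.7] k [-87.6  89. ] slope 0.003
160 162 h [68.3 72.6 77.8] k [-89.8  93.1] slope 0.001
168 52 h [68.8 73.  75.7] k [-92.5  87. ] slope 0.001
ball 548 [ 497.6 -465.2  128.3] 0.4125351343466263 142.9704232811934
box 4263 [ 497.6 -465.3] [100.1  70.1] 18.874591827392578
rotz(tool) 0.001 shift x 0.9 y 5.2 z 180.7
```

View pics/c9.png

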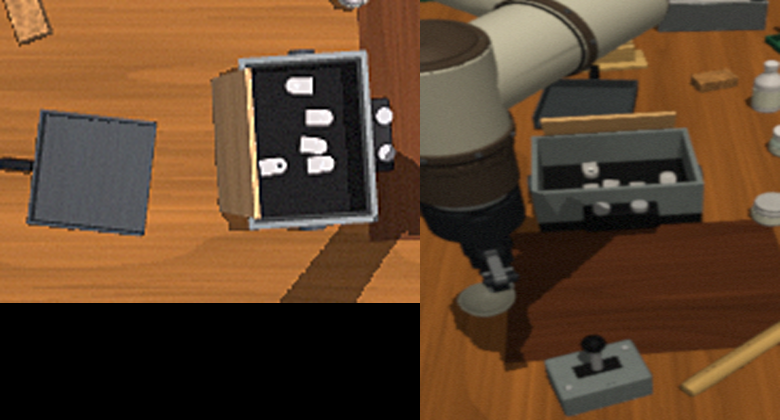

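Emit:
play_rows(travel=[[0.0019,0.0075,0.0298],[0,0,0.0298],[0,0,0.0298],[0,0,0.0298],[0,0,0.0298],[0,0,0.0298],[0,0,0],[0.015,0,0],[0.015,0,0],[0.01,0,0],[0,0,0],[0,0,0]], rotation=[[0,0,0],[0,0,0],[0,0,0],[0,0,0],[0,0,0],[0,0,0],[0,0,0],[0,0,0],[0,0,0],[0,0,0],[0,0,0],[0,0,0]], grip=[0,0,0,0,0,0,0,0,0,0,0,0])

```text
clock: 51.2
position: [473.0, -473.2, 118.1]
ee_rot: [0.988, 0.157, 0.003, -0.001]
contact_force: [-1.3, -1.3, -0.4]
gripper_width: 0.2
```

```bash
cat > jog.py <<'E'
from h import *
s=st(); d=np.array([.9464,.3229]); b=np.array([497.6,-465.2])
print('TCP offset',np.round((np.array(s['position'])[:2]-b)@d,1),'lat',np.round((np.array(s['position'])[:2]-b)@[-d[1],d[0]],1),'F along',np.round(np.array(s['contact_force'])[:2]@d,2))
from scipy.optimize import least_squares
for n in('side','wrist'):
    i,P,r,t=grab(n); X,Y,Z=np.moveaxis(P,-1,0); hsv=cv2.cvtColor(i,cv2.COLOR_BGR2HSV)
    w=(P[...,:2]-b)@d; m=(Z>105)&(Z<150)&(np.hypot(X-b[0]-18*d[0],Y-b[1]-18*d[1])<45)&(hsv[...,2]<70)&(w>(-14 if n=='side' else (np.array(s['position'])[:2]-b)@d+12)); q=P[m]
    if len(q)>15:
        o=least_squares(lambda c: np.linalg.norm(q-c,axis=1)-13,list(b+15*d)+[122],loss='soft_l1'); x=(o.x[:2]-b)@d; print(n,'ball',len(q),np.round(o.x,1),np.abs(o.fun).mean(),'disp %.1f angle %.3f'%(x,np.arctan2(x,o.x[2]-60)))
E
python3 jog.py
```

```text
t 51.2 pos [ 473.  -473.2  118.1] q [ 0.988  0.157  0.003 -0.001] F [-1.3 -1.3 -0.4] w 0.2 j [-0.55  0.55 -0.02 -0.01 -1.    2.44]
TCP offset -25.8 lat 0.3 F along -1.68
side ball 121 [ 495.7 -465.2  128.2] 1.0914973807732329 disp -1.8 angle -0.026
wrist ball 2191 [ 496.3 -465.3  128.3] 0.33968257316037886 disp -1.3 angle -0.018
```

Emit:
play_rows(travel=[[0,0,0.0045],[0.006,0,0],[0.006,0,0],[0.006,0,0],[0.006,0,0],[0.005,0,0],[0.003,0,0],[0,0,0]], rotation=[[0,0,0],[0,0,0],[0,0,0],[0,0,0],[0,0,0],[0,0,0],[0,0,0],[0,0,0]], grip=[0,0,0,0,0,0,0,0])

```text
clock: 51.97
position: [502.1, -463.3, 111.8]
ee_rot: [0.988, 0.157, 0.002, -0.002]
contact_force: [-1.9, -1.1, -1.2]
gripper_width: -0.3
```

```bash
python3 jog.py
```

```text
t 51.97 pos [ 502.1 -463.3  111.8] q [ 0.988  0.157  0.002 -0.002] F [-1.9 -1.1 -1.2] w -0.3 j [-0.51  0.58  0.02 -0.01 -1.01  2.4 ]
TCP offset 4.9 lat 0.3 F along -2.21
side ball 102 [ 521.8 -457.   122.3] 4.231833974411153 disp 25.5 angle 0.389
wrist ball 2158 [ 524.4 -455.7  121.8] 0.34560784424657637 disp 28.4 angle 0.431
```

Emit:
play_rows(travel=[[0.004,0,0],[0.003,0,0],[0.0012,0,0],[0,0,0],[0,0,0]], rotation=[[0,0,0],[0,0,0],[0,0,0],[0,0,0],[0,0,0]], grip=[0,0,0,0,0])

```text
clock: 52.48
position: [509.3, -461.1, 112.0]
ee_rot: [0.988, 0.156, 0.002, -0.002]
contact_force: [-3.0, -0.9, -2.1]
gripper_width: 0.0
```

```bash
python3 jog.py
```

```text
t 52.48 pos [ 509.3 -461.1  112. ] q [ 0.988  0.156  0.002 -0.002] F [-3.  -0.9 -2.1] w 0.0 j [-0.5   0.58  0.03 -0.01 -1.02  2.39]
TCP offset 12.4 lat 0.2 F along -3.15
side ball 87 [ 527.3 -456.5  120.2] 4.647527998779646 disp 30.9 angle 0.475
wrist ball 2056 [ 538.8 -451.   136. ] 3.2595904897706025 disp 43.5 angle 0.520
```

Emit:
play_rows(travel=[[0.0014,0,0],[0,0,0],[0,0,0],[0,0,0]], rotation=[[0,0,0],[0,0,0],[0,0,0],[0,0,0]], grip=[0,0,0,0])

```text
clock: 52.92
position: [510.8, -460.7, 112.2]
ee_rot: [0.988, 0.156, 0.002, -0.002]
contact_force: [-4.2, -1.3, -2.6]
gripper_width: 0.2
```

```bash
sed -i 's/(Z>105)&(Z<150)/(Z>105)\&(Z<135)/; s/b\[0\]-18\*d\[0\],Y-b\[1\]-18\*d\[1\])<45/b[0]-36*d[0],Y-b[1]-36*d[1])<18/; s/b+15\*d/b+35*d/; s/\[122\]/[117]/' jog.py; python3 jog.py
```

```text
t 52.92 pos [ 510.8 -460.7  112.2] q [ 0.988  0.156  0.002 -0.002] F [-4.2 -1.3 -2.6] w 0.2 j [-0.5   0.58  0.03 -0.01 -1.02  2.39]
TCP offset 13.9 lat 0.0 F along -4.42
side ball 67 [ 532.  -452.6  116.9] 0.9166335344757518 disp 36.7 angle 0.573
wrist ball 2018 [ 533.2 -452.7  116.6] 0.3389965835218965 disp 37.7 angle 0.588
```

Emit:
play_rows(travel=[[0,0,0],[0,0,0],[0,0,0],[0,0,0],[0,0,0],[0,0,0],[0,0,0],[0,0,0],[0,0,0],[0,0,0],[0,0,0],[0,0,0]], rotation=[[0,0,0],[0,0,0],[0,0,0],[0,0,0],[0,0,0],[0,0,0],[0,0,0],[0,0,0],[0,0,0],[0,0,0],[0,0,0],[0,0,0]], grip=[0,0,0,0,0,0,0,0,0,0,0,0])

```text
clock: 54.02
position: [511.0, -460.7, 112.4]
ee_rot: [0.988, 0.156, 0.003, -0.002]
contact_force: [-3.5, -1.1, -2.7]
gripper_width: 0.2
```

Emit:
play_rows(travel=[[0,0,0],[0,0,0],[0,0,0],[0,0,0],[0,0,0],[0,0,0],[-0.005,0,0],[-0.006,0,0],[-0.006,0,0],[-0.006,0,0],[-0.006,0,0],[-0.006,0,0]], rotation=[[0,0,0],[0,0,0],[0,0,0],[0,0,0],[0,0,0],[0,0,0],[0,0,0],[0,0,0],[0,0,0],[0,0,0],[0,0,0],[0,0,0]], grip=[0,0,0,0,0,0,0,0,0,0,0,0])

```text
clock: 55.02
position: [477.5, -471.9, 112.5]
ee_rot: [0.988, 0.156, 0.003, -0.002]
contact_force: [1.0, -0.2, 0.1]
gripper_width: 0.1
```

Emit:
play_rows(travel=[[-0.006,0,0],[-0.01,0,0],[-0.02,0,0],[-0.03,0,0],[-0.02,0,-0.02],[0,0,-0.035],[0,0,-0.035],[0,0,-0.035],[0,0,-0.02],[0,0,0],[0,0,0],[0,0,0]], rotation=[[0,0,0],[0,0,0],[0,0,0],[0,0,0],[0,0,0],[0,0,0],[0,0,0],[0,0,0],[0,0,0],[0,0,0],[0,0,0],[0,0,0]], grip=[0,0,0,0,0,0,0,0,0,0,0,0])

```text
clock: 56.02
position: [393.9, -498.4, 255.5]
ee_rot: [0.988, 0.156, 0.002, -0.003]
contact_force: [0.8, -0.4, -0.4]
gripper_width: -0.0
```

```bash
python3 - <<'E'
from gd import *
s=st(); guard()
i,P,r,t=grab('top'); np.save('tend.npy',P); X,Y,Z=np.moveaxis(P,-1,0)
m=(Z>118)&(Z<150)&(np.hypot(X-497.6,Y+464)<40); q=P[m]; print('ball',len(q),np.round(np.median(q,0),1) if len(q) else '')
m=(X>370)&(X<575)&(Y>150)&(Y<340)&(Z>10)&(Z<50); R=cv2.minAreaRect(P[m][:,:2].astype(np.float32)); print('tray',np.round(R[0]),np.round(R[1]),R[2],np.round(np.percentile(Z[m],[5,50,95]),1))
cv2.imwrite('pics/end.png',i)
E
```

```text
t 56.02 pos [ 393.9 -498.4  255.5] q [ 0.988  0.156  0.002 -0.003] F [ 0.8 -0.4 -0.4] w -0.0 j [-0.65  0.39  0.08 -0.01 -1.26  2.54]
pts 450
120 34 h [88.4 90.  91.5] k [-92.6  76.3] slope 0.002
128 55 h [85.9 87.6 89.2] k [-89.9  93.5] slope 0.001
136 51 h [83.  84.6 86.2] k [-91.   92.5] slope 0.003
144 47 h [80.5 81.9 83.7] k [-83.7  90.7] slope 0.004
152 49 h [77.9 79.4 80.7] k [-91.6  89.8] slope -0.0
160 171 h [68.5 72.9 77.7] k [-91.1  93. ] slope 0.004
168 43 h [68.4 72.9 75.1] k [-92.5  88.8] slope -0.005
ball 2 [ 501.6 -453.3  129.3]
tray [472. 253.] [161. 161.] 84.05902099609375 [14.1 19.  41.5]
```

View pics/end.png

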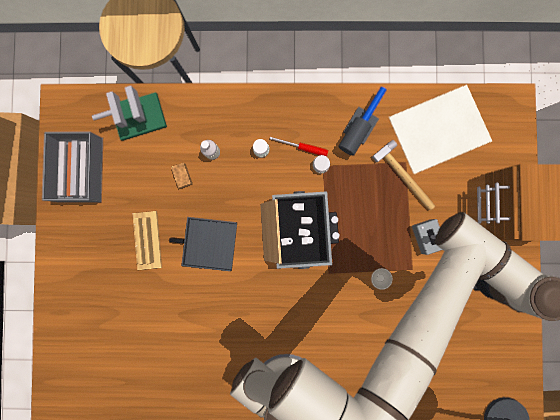

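```bash
python3 - <<'E'
from h import *
from scipy.optimize import least_squares
i,P,r,t=grab('wrist'); X,Y,Z=np.moveaxis(P,-1,0); m=(Z>120)&(Z<150)&(np.hypot(X-497.6,Y+465.2)<50); q=P[m]
o=least_squares(lambda c: np.linalg.norm(q-c,axis=1)-13,[497,-465,128],loss='soft_l1'); print(len(q),np.round(o.x,1))
workorder.job_done(); st()
E
```

```text
824 [ 497.4 -465.2  128.3]
the job is handed in; nothing more can be done
the job is handed in; nothing more can be done
```

The whole job was carried out in the order asked and handed in at about 56 s of robot time, and the last checks agree with it.

- **Blanks:** All five were gathered into the tray, then tipped over the left rim at about 58° of tilt. The last top picture shows all five in the tub and the tray empty.
- **Tray:** It is flat on the table, floor at about 19 mm and wall tops at about 42 mm, close to where it started.
- **Guard:** It leans about 18° against the rim. It is square to the rim, within the noise of the measurement, and centred to about 1–2 mm. The same reading came back several seconds after release, with the robot well away.
- **Jog lever:** I pushed it away from the robot to about 0.58–0.59 rad, held it for over 1.5 s and followed it back. Its ball then measured within 0.3 mm of its starting place.
- **Other bench things:** In the last top picture they look to be where they were.

Two checks were less clean:

- **Wrist force:** It read about 82 N for a moment (the limit is 120 N) when the fifth blank was set down in the tray. The tray shifted about 2 mm, and I measured it again before gripping it.
- **Camera misreads:** One lever reading and the last top-camera look at the ball failed because the view was blocked or cut off. The wrist camera settled both.

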